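Load the steriliser's test carrier and turn it level, ball in its hollow

TASK

Make up the steriliser's test load: stand exactly two of the four metal capsules upright on the steel carrier, one in the flat railed space at each end, and leave the other two standing in the brown-lined tray. Then take the carrier by its arched bar, lift it straight up about 10 cm, and in the air turn it a quarter turn anticlockwise, until its tab points squarely left to the steriliser and its long sides run parallel with the worktop's front edge; keep it level throughout, so that the loose ball stays in the middle of the hollow. Finish still holding it there, level and at rest, and leave the other things where they are.

Things in the scene. Friction and masses are not known exactly. Their poses are not given: they have to be found in the camera images.
- carrier: Loose steel carrier, 0.2-0.3 kg: plate 220 (x) by 110 mm (y), upper face 17 mm above its feet; a 30 mm wide rounded tab sticks out 29 mm past the +x end. Rails 3 mm thick, 6 mm high, round the edge and across at x = +-46.5 mm; a round hollow in the middle, an arched bar over it. Origin: centre of the underside; +x to the tab, z up. Starts with the tab away from the robot, yaw -0.15 to 0.3 rad
- hollow (a point): centre of the floor of the carrier's round hollow, 4 mm above the underside: nearly flat (the ball rolls easily; it rises 2 mm out to 24 mm radius), then a steeper side up to a rim of 41 mm radius at 17 mm height; axes of the carrier
- bar (a point): middle of the carrier's arched carrying bar, 83 mm above the underside; the bar runs along carrier y: 12 mm wide (x), 14 mm tall (z 76 to 90 mm), 111 mm long, a thin post at each end (y = +-53.5 mm). Grip it here across its width (along carrier x); the loaded carrier balances here
- tab_land (a point): centre of the land beside the tab (carrier x = +77.5 mm), on its flat floor: a railed field 59 mm (x) by 104 mm (y), rails 6 mm high; axes of the carrier
- plain_land (a point): centre of the same kind of land at the other end (carrier x = -77.5 mm); axes of the carrier
- ball_center (a point): centre of the loose white ceramic ball, 20 mm in diameter, 25 g, that lies in the carrier's hollow
- work_tray: fixed shallow tray with brown liner, 206 mm (x) by 263 mm (y), floor 4 mm above the worktop, rims 4 mm thick and 15 mm high; origin: centre of the underside, on the worktop. The four capsules stand near its corners, tweezers lie in its middle
- steriliser_side (a point): point on the side wall of the big steriliser at the left of the worktop, 100 mm up; fixed at (0.60, 0.50, 0.10). Its axes are the world's: x away from the robot, square to the front edge of the worktop; y to the left, along it
- capsule_0: Loose bare-metal test capsule, upright cylinder 24 mm in diameter, 34 mm tall (a fine groove at 23 mm), 30 g; all four are alike. Origin: centre of the underside
- capsule_1: Loose bare-metal test capsule, upright cylinder 24 mm in diameter, 34 mm tall (a fine groove at 23 mm), 30 g; all four are alike. Origin: centre of the underside
- capsule_2: Loose bare-metal test capsule, upright cylinder 24 mm in diameter, 34 mm tall (a fine groove at 23 mm), 30 g; all four are alike. Origin: centre of the underside
- capsule_3: Loose bare-metal test capsule, upright cylinder 24 mm in diameter, 34 mm tall (a fine groove at 23 mm), 30 g; all four are alike. Origin: centre of the underside
- tweezers: Bystander, loose: steel tweezers lying in the work tray, 13x116x9 mm; origin: centre of the underside
- polish: Bystander, loose: small bottle of nail polish, 31x31x79 mm; origin: centre of the underside

How it is judged:
On the way, in this order (a step that is already met when the one before it is completed fails the run):
1. one capsule stands on each land and two in the work tray, the carrier still on the worktop (distance between any of capsule_0, capsule_1, capsule_2, capsule_3 and tab_land below 0.046 m and distance between any of capsule_0, capsule_1, capsule_2, capsule_3 and plain_land below 0.046 m and angle between each of capsule_0, capsule_1, capsule_2, capsule_3's own z axis and vertical below 0.2 rad and (((horizontal distance between capsule_1 and work_tray below 0.15 m and height (world z) of capsule_1 between 0.002 and 0.012 m) and (horizontal distance between capsule_0 and work_tray below 0.15 m and height (world z) of capsule_0 between 0.002 and 0.012 m)) or ((horizontal distance between capsule_2 and work_tray below 0.15 m and height (world z) of capsule_2 between 0.002 and 0.012 m) and (horizontal distance between capsule_0 and work_tray below 0.15 m and height (world z) of capsule_0 between 0.002 and 0.012 m)) or ((horizontal distance between capsule_2 and work_tray below 0.15 m and height (world z) of capsule_2 between 0.002 and 0.012 m) and (horizontal distance between capsule_1 and work_tray below 0.15 m and height (world z) of capsule_1 between 0.002 and 0.012 m)) or ((horizontal distance between capsule_3 and work_tray below 0.15 m and height (world z) of capsule_3 between 0.002 and 0.012 m) and (horizontal distance between capsule_0 and work_tray below 0.15 m and height (world z) of capsule_0 between 0.002 and 0.012 m)) or ((horizontal distance between capsule_3 and work_tray below 0.15 m and height (world z) of capsule_3 between 0.002 and 0.012 m) and (horizontal distance between capsule_1 and work_tray below 0.15 m and height (world z) of capsule_1 between 0.002 and 0.012 m)) or ((horizontal distance between capsule_3 and work_tray below 0.15 m and height (world z) of capsule_3 between 0.002 and 0.012 m) and (horizontal distance between capsule_2 and work_tray below 0.15 m and height (world z) of capsule_2 between 0.002 and 0.012 m))) and height (world z) of carrier below 0.008 m), for 0.2 s.
2. the loaded carrier is lifted clear, its tab still pointing away from the robot (distance between any of capsule_0, capsule_1, capsule_2, capsule_3 and tab_land below 0.046 m and distance between any of capsule_0, capsule_1, capsule_2, capsule_3 and plain_land below 0.046 m and angle between each of capsule_0, capsule_1, capsule_2, capsule_3's own z axis and vertical below 0.2 rad and (((horizontal distance between capsule_1 and work_tray below 0.15 m and height (world z) of capsule_1 between 0.002 and 0.012 m) and (horizontal distance between capsule_0 and work_tray below 0.15 m and height (world z) of capsule_0 between 0.002 and 0.012 m)) or ((horizontal distance between capsule_2 and work_tray below 0.15 m and height (world z) of capsule_2 between 0.002 and 0.012 m) and (horizontal distance between capsule_0 and work_tray below 0.15 m and height (world z) of capsule_0 between 0.002 and 0.012 m)) or ((horizontal distance between capsule_2 and work_tray below 0.15 m and height (world z) of capsule_2 between 0.002 and 0.012 m) and (horizontal distance between capsule_1 and work_tray below 0.15 m and height (world z) of capsule_1 between 0.002 and 0.012 m)) or ((horizontal distance between capsule_3 and work_tray below 0.15 m and height (world z) of capsule_3 between 0.002 and 0.012 m) and (horizontal distance between capsule_0 and work_tray below 0.15 m and height (world z) of capsule_0 between 0.002 and 0.012 m)) or ((horizontal distance between capsule_3 and work_tray below 0.15 m and height (world z) of capsule_3 between 0.002 and 0.012 m) and (horizontal distance between capsule_1 and work_tray below 0.15 m and height (world z) of capsule_1 between 0.002 and 0.012 m)) or ((horizontal distance between capsule_3 and work_tray below 0.15 m and height (world z) of capsule_3 between 0.002 and 0.012 m) and (horizontal distance between capsule_2 and work_tray below 0.15 m and height (world z) of capsule_2 between 0.002 and 0.012 m))) and height (world z) of carrier above 0.045 m and angle between the x axis of carrier and the x axis of steriliser_side, either way round below 0.65 rad and angle between carrier's own z axis and vertical below 0.12 rad), for 0.1 s.
At the end, for the whole second after the job is handed in: Fingers hold the carrier 60 to 200 mm above the worktop, level within 0.12 rad, at rest, its tab pointing left within 0.16 rad; one capsule stands on each land, the other two in the work tray; the ball is within 16 mm of the hollow's centre (distance between any of capsule_0, capsule_1, capsule_2, capsule_3 and tab_land below 0.046 m and distance between any of capsule_0, capsule_1, capsule_2, capsule_3 and plain_land below 0.046 m and angle between each of capsule_0, capsule_1, capsule_2, capsule_3's own z axis and vertical below 0.2 rad and (((horizontal distance between capsule_1 and work_tray below 0.15 m and height (world z) of capsule_1 between 0.002 and 0.012 m) and (horizontal distance between capsule_0 and work_tray below 0.15 m and height (world z) of capsule_0 between 0.002 and 0.012 m)) or ((horizontal distance between capsule_2 and work_tray below 0.15 m and height (world z) of capsule_2 between 0.002 and 0.012 m) and (horizontal distance between capsule_0 and work_tray below 0.15 m and height (world z) of capsule_0 between 0.002 and 0.012 m)) or ((horizontal distance between capsule_2 and work_tray below 0.15 m and height (world z) of capsule_2 between 0.002 and 0.012 m) and (horizontal distance between capsule_1 and work_tray below 0.15 m and height (world z) of capsule_1 between 0.002 and 0.012 m)) or ((horizontal distance between capsule_3 and work_tray below 0.15 m and height (world z) of capsule_3 between 0.002 and 0.012 m) and (horizontal distance between capsule_0 and work_tray below 0.15 m and height (world z) of capsule_0 between 0.002 and 0.012 m)) or ((horizontal distance between capsule_3 and work_tray below 0.15 m and height (world z) of capsule_3 between 0.002 and 0.012 m) and (horizontal distance between capsule_1 and work_tray below 0.15 m and height (world z) of capsule_1 between 0.002 and 0.012 m)) or ((horizontal distance between capsule_3 and work_tray below 0.15 m and height (world z) of capsule_3 between 0.002 and 0.012 m) and (horizontal distance between capsule_2 and work_tray below 0.15 m and height (world z) of capsule_2 between 0.002 and 0.012 m))) and height (world z) of carrier between 0.06 and 0.2 m and angle between carrier's own z axis and vertical below 0.12 rad and linear speed of carrier below 0.03 m/s and angular speed of carrier below 0.15 rad/s and horizontal distance between ball_center and hollow below 0.016 m and angle between the x axis of carrier and the y axis of steriliser_side, either way round below 0.16 rad and x of steriliser_side in the frame of carrier above 0.1 m and contact force between the fingers and carrier above 2 N); the arm keeps its last pose, push and grip.
It fails at once if the ball runs more than 24 mm from the middle of the hollow (horizontal distance between ball_center and hollow above 0.024 m).
It fails at once if the carrier is tilted more than 0.2 rad (angle between carrier's own z axis and vertical above 0.2 rad).
It fails at once if the tweezers or the polish bottle are moved more than 25 mm (distance of any of tweezers, polish from where it was at the start of the episode above 0.025 m).
It also fails if it takes over 69 s, if anything falls off the work surface, if the arm or the gripper's body presses on something with over 40 N, if the wrist force passes 120 N, or if a joint passes its speed limit or range.

ROBOT

A 6-joint arm with a two-finger parallel gripper is mounted at the origin on a cart in front of the work surface, level with it; the furniture and walls round the work are solid. World frame = base frame: x ahead of the robot, y to its left, z up, the work surface at z = 0. Lengths are in m, angles in rad, forces in N, time in s.
With the tool pointing down it reaches from about 0.25 to 0.775 m from the base axis. Payload 4 kg.
Tool frame: the origin (TCP) lies at the very end of the fingers, on their centre line; the grasp point (between the pads) lies manip.hold_point_z behind it (manip.hold_point_z is the distance from the TCP to the grasp point, in m); z points along the fingers, y is the direction in which the jaws open and shut (so a half turn about z gives the same grasp; the last joint's range is limited). The gripper opens to 85 mm and grips with 20 to 120 N. Pads are 22 mm wide; open, the fingers measure 114 mm over their backs; the gripper's body (76 mm by 85 mm) begins 54 mm behind the grasp point. The pads swing forward as they close: fully open they stand 13 mm farther back than shut.
Start: joints at [1.115, 0.087, 1.371, -0, 1.684, -0.103], TCP at [0.19, 0.516, 0.231] pointing down, gripper open.
Joint ranges: [-3.1, 3.1], [-0.76, 2.03], [0.27, 2.55], [-1.08, 4.22], [0.17, 2.65], [-2.57, 2.57]. Speed limits (rad/s): [2.79, 2.79, 3.14, 3.14, 3.14, 3.14].

INTERFACE

Orientations are given as a unit quaternion [x, y, z, w].
In Python, from cell import manip gives the robot as it stands.
- The arm moves only by the tool drive_tool, never from a script. Its argument "deltas" is a list of rows, each an object of numbers: "tx", "ty", "tz": the shift along the tool's x, y, z in m; "rx", "ry", "rz": the turn, a rotation vector about the tool's x, y, z in rad; "fingers": the finger opening in m, from 0 to 0.0854. A call has 1 to 5 rows; each row shifts and turns the commanded pose from where the row before left it, along the tool's axes as they then stand; what a row does not reach is not made up. A row lasts 1/12 s, in which the tool goes at most 41.7 mm and 7.16 degrees, less where a joint would pass 70% of its speed; a pose out of reach is approached as far as the arm can. A call with a gripper value outside its range is refused whole. The fingers move at their own pace and stop on an object; the grip force is fixed at half the most. Time passes only in rows, so rows that do not move let the fingers close. It gives the time, the measured TCP pose, the force and the opening at its end, in the units of the state.
- manip.sense(): the state, without advancing time (a new reading comes with each control period).
- manip.get_image(name): name is "scene" or "side" or "wrist"; returns (picture, depth): 384x512x3 uint8, red, green, blue; 384x512 float32, m along the optical axis (not along the pixel's ray), 0 where there is no reading.
- manip.camera_params(name): a dict with "fx", "fy", "cx", "cy" (pixels), "extrinsics" (4x4, takes a point from camera to world coordinates). Camera axes: x right, y down, z forward; pixel columns grow to the right and rows downward; lengths in m; the calibration is good to about 2 mm. A picture is of the moment at which its call begins: read the wrist's pose just before it. camera_params takes no time and is no camera call; for the wrist camera it gives the pose at the moment of the call.
- manip.hand_in(): hands the job in, once; it reports no verdict.
The state is a dict: "t": time; "joints": joint angles; "joint_velocities": joint speeds; "joint_torque": joint torques, N m; "eef_pos": TCP position; "tool_rot": TCP orientation; "wrist_force": force on the tool from outside, world axes, zero at the start; "wrist_torque": the same for the moment, N m; "gripper_width": opening from 0.0 (shut) to 1.0 (fully open).
Only numpy, scipy, OpenCV 4.12 (cv2) and the standard library are available. Lean on these libraries where they do the work, as an engineer would, in place of code of your own. Each camera call takes 0.05 s, during which the arm holds its last target.

## Working session

There is one attempt and no reset: what is moved stays moved. The work goes in short steps, Python scripts to look and compute and a tool call to move; the robot and the scene stay as the last step left them, time stands still between calls to the robot, and variables do not carry over. Pictures are saved under pics/ and viewed, and the job is handed in when it is done.

Besides the shell and the picture viewer there is one more tool, called after ">>>" as a command line: name --argument value ..., lists and objects as JSON in quotes. drive_tool: Moves the arm, as the interface text tells. Its arguments: {"type":"object","properties":{"deltas":{"type":"array","items":{"type":"object","properties":{"tx":{"type":"number"},"ty":{"type":"number"},"tz":{"type":"number"},"rx":{"type":"number"},"ry":{"type":"number"},"rz":{"type":"number"},"fingers":{"type":"number"}}}}},"required":["deltas"]}

```bash
ls; mkdir -p pics
cat > h.py <<'E'
import numpy as np,cv2
from cell import manip
def snap(n,f):
    P=manip.camera_params(n); im,d=manip.get_image(n)
    np.savez('pics/%s.npz'%f,im=im,d=d,E=P['extrinsics'],k=[P['fx'],P['fy'],P['cx'],P['cy']])
    cv2.imwrite('pics/%s.png'%f,im[:,:,::-1]); return im,d
def w(f,u,v,z=None):
    q=np.load('pics/%s.npz'%f); fx,fy,cx,cy=q['k'];E=q['E']
    r=np.array([(u-cx)/fx,(v-cy)/fy,1.])
    if z is None: p=r*q['d'][int(round(v)),int(round(u))]; return E[:3,:3]@p+E[:3,3]
    R=E[:3,:3]@r; return E[:3,3]+R*(z-E[2,3])/R[2]
def crop(f,u0,v0,u1,v1,s,o):
    im=cv2.imread('pics/%s.png'%f)[v0:v1,u0:u1]; cv2.imwrite('pics/%s.png'%o,cv2.resize(im,None,fx=s,fy=s,interpolation=cv2.INTER_CUBIC))
def proj(f,p):
    q=np.load('pics/%s.npz'%f); fx,fy,cx,cy=q['k'];E=q['E']
    c=E[:3,:3].T@(np.array(p)-E[:3,3]); return fx*c[0]/c[2]+cx,fy*c[1]/c[2]+cy
E
python3 - <<'E'
from h import *
for n in ['scene','side']: snap(n,n+'0')
s=manip.sense();print(s, manip.hold_point_z)
for n in ['scene','side','wrist']: print(n,np.round(manip.camera_params(n)['extrinsics'],3),manip.camera_params(n)['fx'])
E
```

```text
pics
{'t': 0.1, 'joints': array([ 1.11487370e+00,  8.79347741e-02,  1.37212813e+00,  2.92061167e-06,
        1.68365058e+00, -1.03085969e-01]), 'joint_velocities': array([-0.00162334, -0.00084231, -0.00134368, -0.00057662,  0.00100641,
       -0.0001296 ]), 'joint_torque': array([ 1.11027726e-03, -3.53018081e+01, -3.14217067e+01, -1.74028842e-04,
        7.96820823e-03, -8.04300362e-05]), 'eef_pos': array([0.18984794, 0.51569748, 0.23021418]), 'tool_rot': array([ 1.75504371e-01,  9.84478081e-01, -1.01886053e-03, -2.93940801e-04]), 'wrist_force': array([ 0.19997733,  1.07008111, -0.5997811 ]), 'wrist_torque': array([ 0.02488272, -0.0192128 , -0.00608112]), 'gripper_width': 1.0011921863874715} 0.0187
scene [[ 0.588 -0.575  0.568 -0.329]
 [-0.808 -0.431  0.401 -0.563]
 [ 0.014 -0.695 -0.718  1.181]
 [ 0.     0.     0.     1.   ]] 432.5468877447473
side [[-9.150e-01 -2.690e-01  3.000e-01  3.300e-02]
 [-4.030e-01  6.130e-01 -6.800e-01  1.133e+00]
 [-1.000e-03 -7.430e-01 -6.690e-01  1.145e+00]
 [ 0.000e+00  0.000e+00  0.000e+00  1.000e+00]] 456.15793134898314
wrist [[ 0.345  0.897  0.276  0.12 ]
 [ 0.939 -0.329 -0.104  0.542]
 [-0.003  0.295 -0.956  0.371]
 [ 0.     0.     0.     1.   ]] 310.4407171667655
```

View pics/scene0.png

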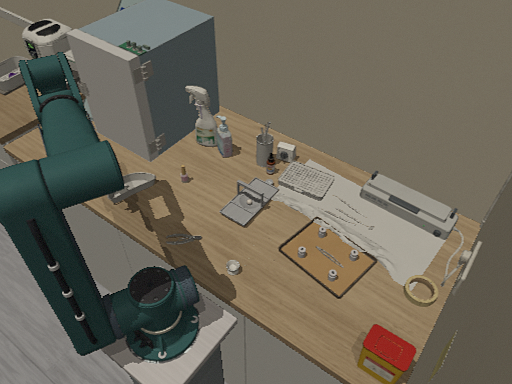

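View pics/side0.png

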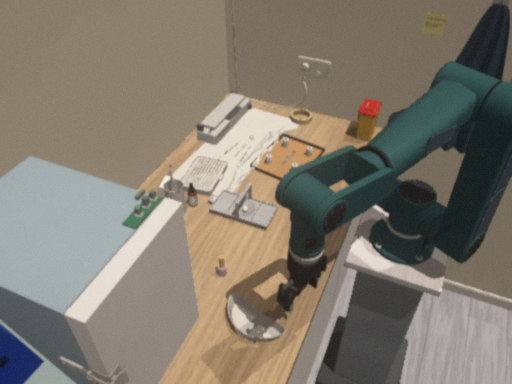

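Run:
```python
from h import *
crop('scene0',200,160,400,310,4,'c1')
crop('side0',190,120,340,240,5,'c2')
```

```text
(no output)
```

View pics/c1.png

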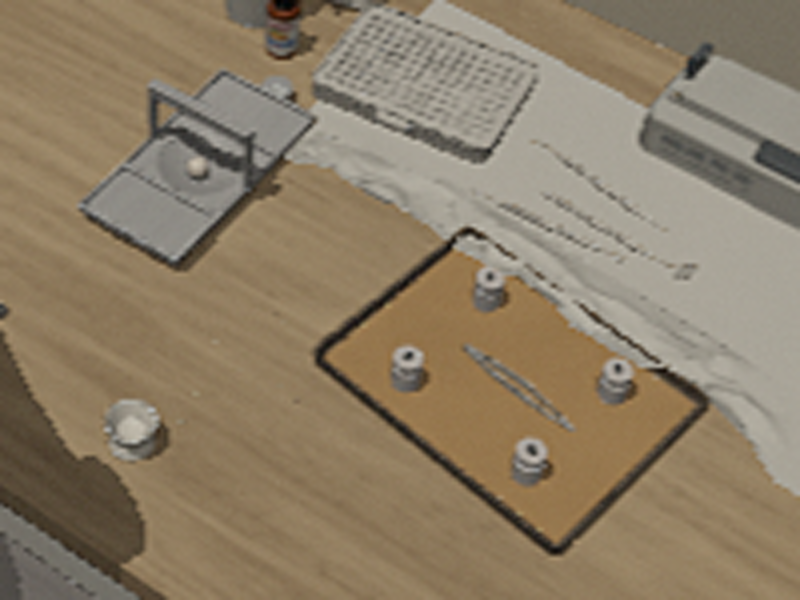

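View pics/c2.png

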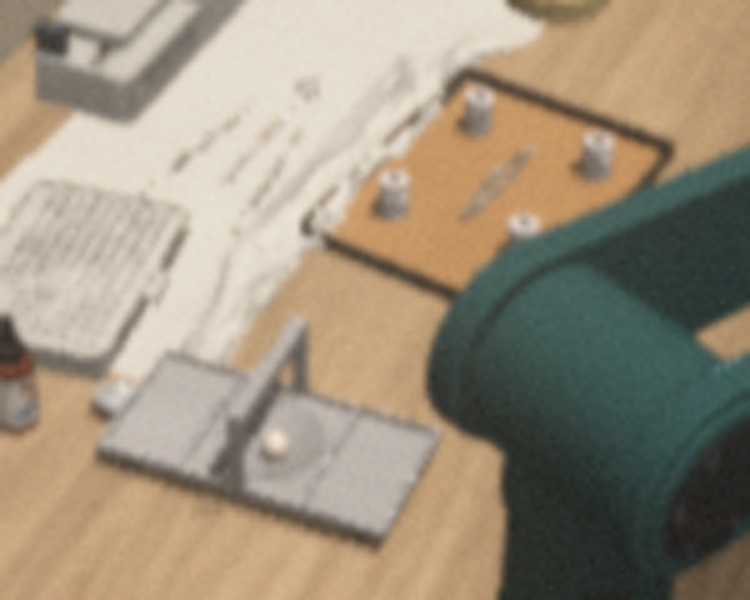

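Run:
```python
from h import *
for n,u,v in [('far-left',490,276),('nearleft',408,356),('farright',619,371),('nearright',532,449)]:
    print(n,np.round(w('scene0',200+u/4,160+v/4,.038),4))
c=[w('scene0',200+u/4,160+v/4,.022) for u,v in [(82,208),(178,263),(315,120),(222,72)]]
print(np.round(c,4),np.round(np.mean(c,0),4))
for u,v in [(152,85),(252,137)]: print(np.round(w('scene0',200+u/4,160+v/4,.09),4))
print('ball',w('scene0',200+198/4,160+168/4,.014))
d=[w('side0',190+u/5,120+v/5,.022) for u,v in [(172,355),(440,430),(378,545),(98,455)]]
print(np.round(d,4),np.round(np.mean(d,0),4))
for u,v in [(478,90),(598,135),(395,175),(524,218)]: print(np.round(w('side0',190+u/5,120+v/5,.038),4))
print('tray',[np.round(w('scene0',200+u/4,160+v/4,.015),3) for u,v in [(465,232),(320,356),(558,548),(705,405)]])
```

```text
far-left [ 0.5667 -0.2032  0.038 ]
nearleft [ 0.4532 -0.1918  0.038 ]
farright [ 0.5431 -0.3377  0.038 ]
nearright [ 0.4348 -0.3175  0.038 ]
[[0.4289 0.1337 0.022 ]
 [0.4296 0.0267 0.022 ]
 [0.6447 0.029  0.022 ]
 [0.6445 0.1371 0.022 ]] [0.5369 0.0816 0.022 ]
[0.536  0.1364 0.09  ]
[0.5372 0.0267 0.09  ]
ball [0.53570897 0.08449645 0.014     ]
[[0.6407 0.0388 0.022 ]
 [0.4308 0.0336 0.022 ]
 [0.4279 0.1541 0.022 ]
 [0.6412 0.1533 0.022 ]] [0.5351 0.0949 0.022 ]
[ 0.5467 -0.3426  0.038 ]
[ 0.4351 -0.3231  0.038 ]
[ 0.5657 -0.2079  0.038 ]
[ 0.453  -0.1976  0.038 ]
tray [array([ 0.615, -0.153,  0.015]), array([ 0.425, -0.125,  0.015]), array([ 0.384, -0.372,  0.015]), array([ 0.572, -0.406,  0.015])]
```

Run:
```python
from h import *
for u,v in [(183,168),(185,180),(272,157),(271,172),(222,120),(265,135),(265,163),(270,183)]: print(u,v,np.round(w('scene0',u,v),3))
crop('scene0',150,100,310,220,5,'c3')
```

```text
183 168 [0.48  0.354 0.076]
185 180 [0.481 0.354 0.012]
272 157 [0.725 0.119 0.082]
271 172 [0.718 0.115 0.011]
222 120 [0.704 0.344 0.168]
265 135 [0.758 0.177 0.141]
265 163 [0.735 0.156 0.024]
270 183 [0.661 0.08  0.016]
```

View pics/c3.png

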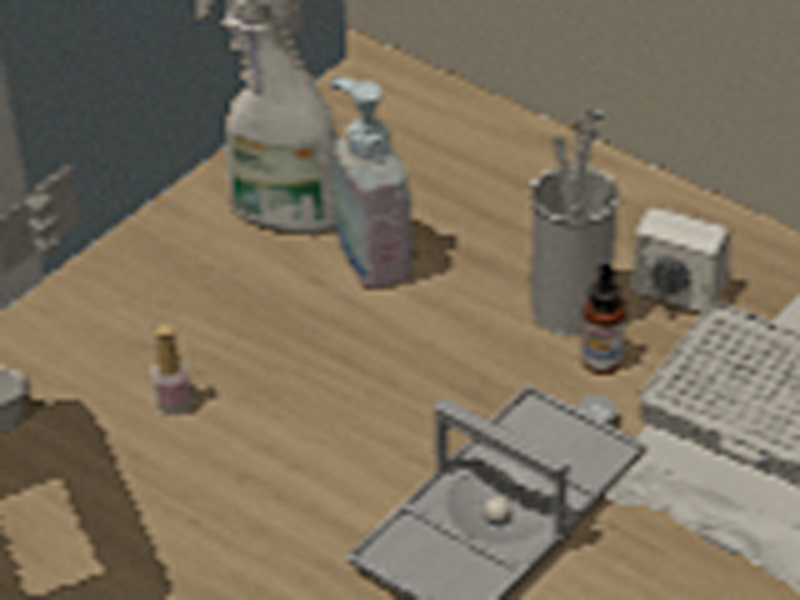

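>>> drive_tool --deltas '[{"rz": -0.116, "tx": -0.02, "ty": -0.03}, {"rz": -0.116, "tx": -0.02, "ty": -0.035}, {"rz": -0.116, "tx": -0.02, "ty": -0.035}, {"tx": -0.025, "ty": -0.03}, {"tx": -0.025, "ty": -0.03}]'

```text
invalid input
```

>>> drive_tool --deltas '[{"tx": -0.02, "ty": -0.03, "tz": 0, "rx": 0, "ry": 0, "rz": -0.116, "fingers": 0.085}, {"tx": -0.02, "ty": -0.035, "tz": 0, "rx": 0, "ry": 0, "rz": -0.116, "fingers": 0.085}, {"tx": -0.02, "ty": -0.035, "tz": 0, "rx": 0, "ry": 0, "rz": -0.116, "fingers": 0.085}, {"tx": -0.025, "ty": -0.03, "tz": 0, "rx": 0, "ry": 0, "rz": 0, "fingers": 0.085}, {"tx": -0.025, "ty": -0.03, "tz": 0, "rx": 0, "ry": 0, "rz": 0, "fingers": 0.085}]'

```text
t: 0.52
eef_pos: [0.2744, 0.344, 0.231]
tool_rot: [0.003, 1.0, -0.0, -0.0]
wrist_force: [0.9, -0.2, 0.2]
gripper_width: 0.999
```

>>> drive_tool --deltas '[{"tx": -0.02, "ty": -0.03, "tz": -0.01, "rx": 0, "ry": 0, "rz": 0, "fingers": 0.085}, {"tx": -0.02, "ty": -0.034, "tz": -0.01, "rx": 0, "ry": 0, "rz": 0, "fingers": 0.085}, {"tx": -0.02, "ty": -0.034, "tz": -0.01, "rx": 0, "ry": 0, "rz": 0, "fingers": 0.085}, {"tx": -0.02, "ty": -0.034, "tz": -0.01, "rx": 0, "ry": 0, "rz": 0, "fingers": 0.085}, {"tx": -0.02, "ty": -0.034, "tz": -0.01, "rx": 0, "ry": 0, "rz": 0, "fingers": 0.085}]'

```text
t: 0.93
eef_pos: [0.3736, 0.1771, 0.2815]
tool_rot: [0.004, 1.0, 0.0, -0.0]
wrist_force: [0.6, 0.2, -0.1]
gripper_width: 0.995
```

>>> drive_tool --deltas '[{"tx": -0.02, "ty": -0.034, "tz": -0.005, "rx": 0, "ry": 0, "rz": 0, "fingers": 0.085}, {"tx": -0.02, "ty": -0.034, "tz": -0.005, "rx": 0, "ry": 0, "rz": 0, "fingers": 0.085}, {"tx": -0.02, "ty": -0.03, "tz": 0, "rx": 0, "ry": 0, "rz": 0, "fingers": 0.085}, {"tx": -0.01, "ty": 0, "tz": 0, "rx": 0, "ry": 0, "rz": 0, "fingers": 0.085}, {"tx": 0, "ty": 0, "tz": 0, "rx": 0, "ry": 0, "rz": 0, "fingers": 0.085}]'

```text
t: 1.35
eef_pos: [0.4439, 0.0789, 0.2902]
tool_rot: [0.006, 1.0, 0.0, -0.001]
wrist_force: [-0.5, 0.6, -0.1]
gripper_width: 0.995
```

Run:
```python
from h import *
s=manip.sense(); snap('wrist','w1'); print(s['t'],s['eef_pos'],s['tool_rot'],manip.camera_params('wrist'))
crop('w1',0,0,512,384,1.5,'w1b')
```

```text
1.35 [0.44385349 0.0788857  0.2901781 ] [ 5.79517494e-03  9.99982815e-01  1.24976920e-04 -8.77963979e-04] {'fx': 310.4407171667655, 'fy': 310.4407171667655, 'cx': 256.47245085934935, 'cy': 189.6044831533035, 'extrinsics': array([[ 8.10206186e-03,  9.56364826e-01,  2.92062794e-01,
         3.68102940e-01],
       [ 9.99967123e-01, -7.65223827e-03, -2.68251890e-03,
         8.03015097e-02],
       [-3.30532634e-04,  2.92074926e-01, -9.56395383e-01,
         4.31769410e-01],
       [ 0.00000000e+00,  0.00000000e+00,  0.00000000e+00,
         1.00000000e+00]])}
```

View pics/w1b.png

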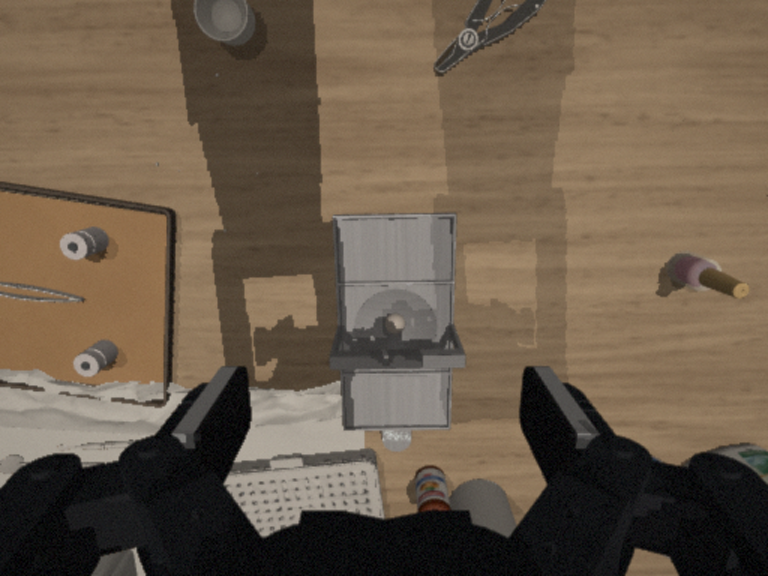

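Run:
```python
from h import *
c=[w('w1',u/1.5,v/1.5,.023) for u,v in [(333,214),(457,214),(451,430),(344,430)]]
print(np.round(c,4),np.mean(c,0))
for u,v in [(332,361),(464,361)]:print(np.round(w('w1',u/1.5,v/1.5,.09),4))
print('ball',w('w1',397/1.5,322/1.5,.016),'tab',w('w1',397/1.5,450/1.5,.015))
for u,v in [(74,246),(88,366)]:print(np.round(w('w1',u/1.5,v/1.5,.038),4))
crop('w1',200,130,330,310,3.3,'w1c')
```

```text
[[0.4292 0.0331 0.023 ]
 [0.4303 0.1418 0.023 ]
 [0.6494 0.1433 0.023 ]
 [0.6483 0.0348 0.023 ]] [0.53928691 0.08823045 0.023     ]
[0.538  0.0347 0.09  ]
[0.5391 0.1413 0.09  ]
ball [0.53409592 0.08904554 0.016     ] tab [0.67859673 0.088652   0.015     ]
[ 0.4522 -0.1898  0.038 ]
[ 0.5665 -0.2003  0.038 ]
```

View pics/w1c.png

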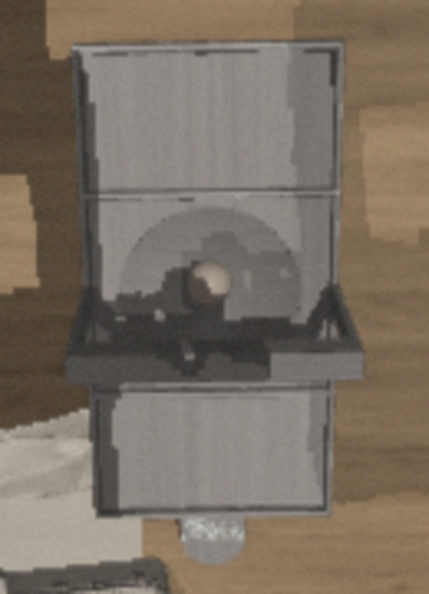

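>>> drive_tool --deltas '[{"tx": -0.014, "ty": -0.032, "tz": 0.01, "rx": 0, "ry": 0, "rz": 0, "fingers": 0.085}, {"tx": -0.014, "ty": -0.034, "tz": 0.01, "rx": 0, "ry": 0, "rz": 0, "fingers": 0.06}, {"tx": -0.014, "ty": -0.034, "tz": 0.01, "rx": 0, "ry": 0, "rz": 0, "fingers": 0.06}, {"tx": -0.014, "ty": -0.034, "tz": 0.01, "rx": 0, "ry": 0, "rz": 0, "fingers": 0.06}, {"tx": -0.014, "ty": -0.034, "tz": 0.01, "rx": 0, "ry": 0, "rz": 0, "fingers": 0.06}]'

```text
t: 1.82
eef_pos: [0.5113, -0.0873, 0.2409]
tool_rot: [0.002, 1.0, 0.0, -0.0]
wrist_force: [1.1, 0.9, -0.4]
gripper_width: 0.705
```

>>> drive_tool --deltas '[{"tx": -0.014, "ty": -0.034, "tz": 0.01, "rx": 0, "ry": 0, "rz": 0, "fingers": 0.06}, {"tx": -0.014, "ty": -0.034, "tz": 0.02, "rx": 0, "ry": 0, "rz": 0, "fingers": 0.06}, {"tx": -0.014, "ty": -0.034, "tz": 0.02, "rx": 0, "ry": 0, "rz": 0, "fingers": 0.06}, {"tx": -0.01, "ty": -0.01, "tz": 0.02, "rx": 0, "ry": 0, "rz": 0, "fingers": 0.06}, {"tx": 0, "ty": 0, "tz": 0, "rx": 0, "ry": 0, "rz": 0, "fingers": 0.06}]'

```text
t: 2.23
eef_pos: [0.5611, -0.1996, 0.1651]
tool_rot: [0.004, 1.0, 0.002, -0.005]
wrist_force: [-1.2, 0.7, -1.2]
gripper_width: 0.703
```

Run:
```python
from h import *
s=manip.sense(); snap('wrist','w2'); print(s['t'],s['eef_pos'],s['tool_rot'])
crop('w2',0,0,512,384,1.5,'w2b')
```

```text
2.2333 [ 0.56109608 -0.19964255  0.16511312] [ 0.00397291  0.999979    0.00219123 -0.00462657]
```

View pics/w2b.png

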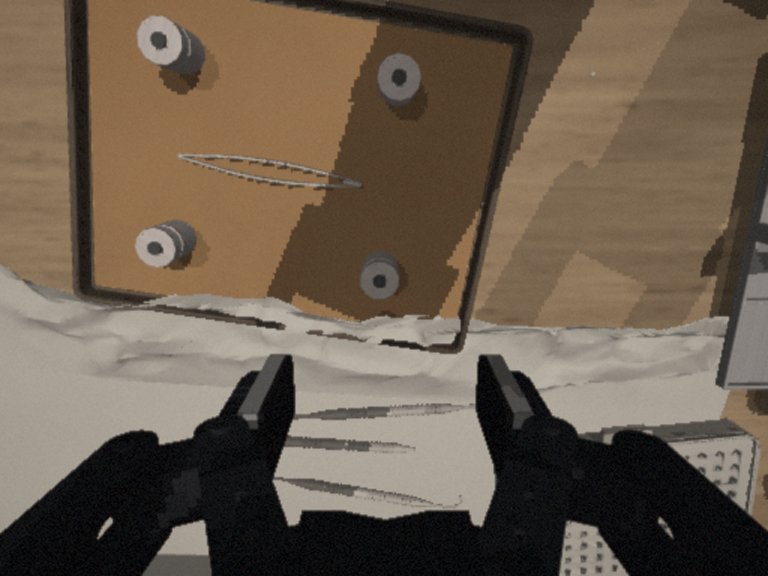

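Run:
```python
from h import *
for u,v in [(380,281),(400,77)]:print(np.round(w('w2',u/1.5,v/1.5,.038),4))
s=manip.sense();print(s['t'],s['eef_pos'],s['tool_rot'])
```

```text
[ 0.5655 -0.2025  0.038 ]
[ 0.4525 -0.1908  0.038 ]
2.2833 [ 0.56118464 -0.19833368  0.16764058] [ 0.00327231  0.99998587  0.00213463 -0.00360502]
```

>>> drive_tool --deltas '[{"tx": -0.002, "ty": -0.002, "tz": 0.03, "rx": 0, "ry": 0, "rz": 0, "fingers": 0.06}, {"tx": 0, "ty": 0, "tz": 0.03, "rx": 0, "ry": 0, "rz": 0, "fingers": 0.06}, {"tx": 0, "ty": 0, "tz": 0.02, "rx": 0, "ry": 0, "rz": 0, "fingers": 0.06}, {"tx": 0, "ty": 0, "tz": 0, "rx": 0, "ry": 0, "rz": 0, "fingers": 0.06}, {"tx": 0, "ty": 0, "tz": 0, "rx": 0, "ry": 0, "rz": 0, "fingers": 0.06}]'

```text
t: 2.7
eef_pos: [0.5642, -0.1998, 0.0921]
tool_rot: [0.002, 1.0, 0.001, -0.0]
wrist_force: [-0.7, 0.1, 1.0]
gripper_width: 0.706
```

Run:
```python
from h import *
s=manip.sense();print(s['t'],s['eef_pos'],s['tool_rot'],s['joint_velocities'])
```

```text
2.7 [ 0.56420581 -0.19979437  0.09210537] [ 2.29624724e-03  9.99997144e-01  5.07348968e-04 -4.25427710e-04] [-0.01055102 -0.02251086 -0.06391724 -0.00266925 -0.00778275 -0.00313951]
```

>>> drive_tool --deltas '[{"tx": -0.001, "ty": -0.003, "tz": 0.03, "rx": 0, "ry": 0, "rz": 0, "fingers": 0.06}, {"tx": 0, "ty": 0, "tz": 0.03, "rx": 0, "ry": 0, "rz": 0, "fingers": 0.06}, {"tx": 0, "ty": 0, "tz": 0.02, "rx": 0, "ry": 0, "rz": 0, "fingers": 0.06}, {"tx": 0, "ty": 0, "tz": 0, "rx": 0, "ry": 0, "rz": 0, "fingers": 0.06}, {"tx": 0, "ty": 0, "tz": 0, "rx": 0, "ry": 0, "rz": 0, "fingers": 0.06}]'

```text
t: 3.12
eef_pos: [0.5663, -0.2046, 0.0134]
tool_rot: [0.003, 1.0, -0.0, 0.001]
wrist_force: [0.6, -0.1, 0.2]
gripper_width: 0.706
```

Run:
```python
from h import *
s=manip.sense();print(s['t'],s['eef_pos'],s['tool_rot'],s['wrist_force'])
snap('wrist','w3');crop('w3',0,0,512,384,1.5,'w3b')
```

```text
3.1167 [ 0.56628092 -0.20461577  0.01335989] [ 3.08355203e-03  9.99994930e-01 -2.13448167e-04  7.65420706e-04] [ 0.57057239 -0.14619015  0.15277609]
```

View pics/w3b.png

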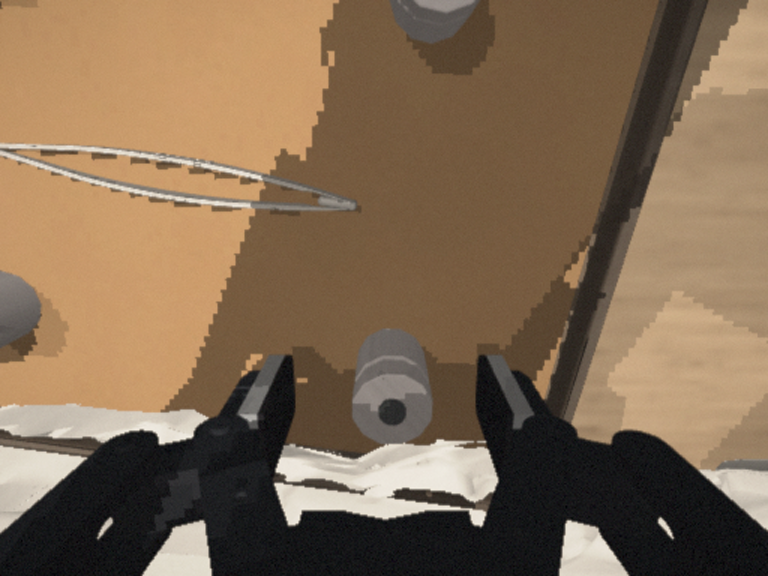

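>>> drive_tool --deltas '[{"tx": 0, "ty": 0.001, "tz": 0, "rx": 0, "ry": 0, "rz": 0, "fingers": 0.04}, {"tx": 0, "ty": 0, "tz": 0, "rx": 0, "ry": 0, "rz": 0, "fingers": 0.02}, {"tx": 0, "ty": 0, "tz": 0, "rx": 0, "ry": 0, "rz": 0, "fingers": 0.01}, {"tx": 0, "ty": 0, "tz": 0, "rx": 0, "ry": 0, "rz": 0, "fingers": 0.01}, {"tx": 0, "ty": 0, "tz": 0, "rx": 0, "ry": 0, "rz": 0, "fingers": 0.01}]'

```text
t: 3.58
eef_pos: [0.5669, -0.2047, 0.014]
tool_rot: [0.004, 1.0, -0.001, 0.002]
wrist_force: [-1.0, 1.1, 6.6]
gripper_width: 0.247
```

>>> drive_tool --deltas '[{"tx": 0, "ty": 0, "tz": 0, "rx": 0, "ry": 0, "rz": 0, "fingers": 0.01}, {"tx": 0, "ty": 0, "tz": -0.01, "rx": 0, "ry": 0, "rz": 0, "fingers": 0.01}, {"tx": 0, "ty": 0, "tz": -0.03, "rx": 0, "ry": 0, "rz": 0, "fingers": 0.01}, {"tx": 0, "ty": 0, "tz": -0.035, "rx": 0, "ry": 0, "rz": 0, "fingers": 0.01}, {"tx": 0, "ty": 0, "tz": -0.035, "rx": 0, "ry": 0, "rz": 0, "fingers": 0.01}]'

```text
t: 4.0
eef_pos: [0.5644, -0.2038, 0.122]
tool_rot: [0.004, 1.0, 0.001, -0.001]
wrist_force: [0.7, -0.6, 0.1]
gripper_width: 0.246
```

>>> drive_tool --deltas '[{"tx": -0.005, "ty": 0.02, "tz": 0, "rx": 0, "ry": 0, "rz": 0, "fingers": 0.01}, {"tx": -0.006, "ty": 0.03, "tz": 0, "rx": 0, "ry": 0, "rz": 0, "fingers": 0.01}, {"tx": -0.006, "ty": 0.032, "tz": 0, "rx": 0, "ry": 0, "rz": 0, "fingers": 0.01}, {"tx": -0.006, "ty": 0.032, "tz": 0, "rx": 0, "ry": 0, "rz": 0, "fingers": 0.01}, {"tx": -0.006, "ty": 0.032, "tz": 0, "rx": 0, "ry": 0, "rz": 0, "fingers": 0.01}]'

```text
t: 4.42
eef_pos: [0.5954, -0.0573, 0.1221]
tool_rot: [0.004, 1.0, 0.0, 0.0]
wrist_force: [-0.5, -0.7, 0.5]
gripper_width: 0.249
```

>>> drive_tool --deltas '[{"tx": -0.006, "ty": 0.032, "tz": 0, "rx": 0, "ry": 0, "rz": 0, "fingers": 0.01}, {"tx": -0.006, "ty": 0.032, "tz": 0, "rx": 0, "ry": 0, "rz": 0, "fingers": 0.01}, {"tx": -0.006, "ty": 0.03, "tz": 0, "rx": 0, "ry": 0, "rz": 0, "fingers": 0.01}, {"tx": -0.005, "ty": 0.03, "tz": 0, "rx": 0, "ry": 0, "rz": 0, "fingers": 0.01}, {"tx": 0, "ty": 0.02, "tz": 0, "rx": 0, "ry": 0, "rz": 0, "fingers": 0.01}]'

```text
t: 4.83
eef_pos: [0.6198, 0.0883, 0.1219]
tool_rot: [0.003, 1.0, 0.001, 0.0]
wrist_force: [-0.6, -0.1, -0.6]
gripper_width: 0.245
```

>>> drive_tool --deltas '[{"tx": 0, "ty": 0.002, "tz": 0.015, "rx": 0, "ry": 0, "rz": 0, "fingers": 0.01}, {"tx": 0, "ty": 0, "tz": 0.015, "rx": 0, "ry": 0, "rz": 0, "fingers": 0.01}, {"tx": 0, "ty": 0, "tz": 0.01, "rx": 0, "ry": 0, "rz": 0, "fingers": 0.01}, {"tx": 0, "ty": 0, "tz": 0, "rx": 0, "ry": 0, "rz": 0, "fingers": 0.01}]'

```text
t: 5.17
eef_pos: [0.6175, 0.0873, 0.0784]
tool_rot: [0.004, 1.0, -0.0, -0.003]
wrist_force: [-0.9, 0.1, -0.5]
gripper_width: 0.245
```

Run:
```python
from h import *
s=manip.sense();print(s['t'],s['eef_pos'],s['tool_rot'],s['wrist_force'])
snap('wrist','w4');crop('w4',0,0,512,384,1.5,'w4b')
```

```text
5.1667 [0.6174691  0.08731355 0.07839087] [ 3.64722365e-03  9.99988599e-01 -1.75130060e-04 -3.07705813e-03] [-0.94140805  0.08344849 -0.49486543]
```

View pics/w4b.png

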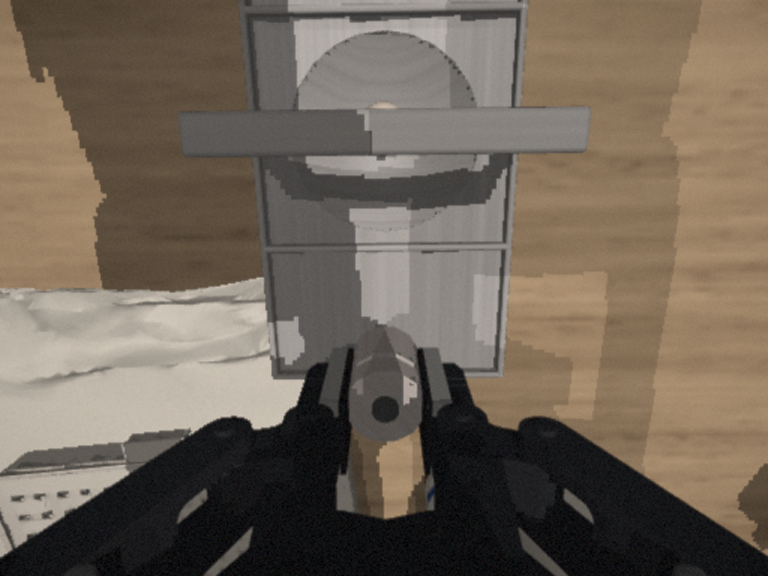

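>>> drive_tool --deltas '[{"tx": 0, "ty": 0, "tz": 0.018, "rx": 0, "ry": 0, "rz": 0, "fingers": 0.01}, {"tx": 0, "ty": 0, "tz": 0.016, "rx": 0, "ry": 0, "rz": 0, "fingers": 0.01}, {"tx": 0, "ty": 0, "tz": 0.012, "rx": 0, "ry": 0, "rz": 0, "fingers": 0.01}, {"tx": 0, "ty": 0, "tz": 0, "rx": 0, "ry": 0, "rz": 0, "fingers": 0.01}, {"tx": 0, "ty": 0, "tz": 0, "rx": 0, "ry": 0, "rz": 0, "fingers": 0.01}]'

```text
t: 5.63
eef_pos: [0.6193, 0.0871, 0.0353]
tool_rot: [0.004, 1.0, 0.0, -0.001]
wrist_force: [-0.1, 0.9, -1.3]
gripper_width: 0.249
```

Run:
```python
from h import *
s=manip.sense();print(s['t'],s['eef_pos'],s['tool_rot'],s['wrist_force'])
```

```text
5.6333 [0.61931827 0.08707431 0.03529303] [ 3.93126013e-03  9.99992121e-01  1.26552700e-05 -5.50422374e-04] [-0.0969328   0.89540039 -1.32972034]
```

>>> drive_tool --deltas '[{"tx": 0, "ty": 0, "tz": 0.004, "rx": 0, "ry": 0, "rz": 0, "fingers": 0.01}, {"tx": 0, "ty": 0, "tz": 0.003, "rx": 0, "ry": 0, "rz": 0, "fingers": 0.01}, {"tx": 0, "ty": 0, "tz": 0, "rx": 0, "ry": 0, "rz": 0, "fingers": 0.01}, {"tx": 0, "ty": 0, "tz": 0, "rx": 0, "ry": 0, "rz": 0, "fingers": 0.01}]'

```text
t: 5.97
eef_pos: [0.6198, 0.0875, 0.0289]
tool_rot: [0.004, 1.0, 0.0, 0.0]
wrist_force: [0.1, 0.3, 0.5]
gripper_width: 0.248
```

>>> drive_tool --deltas '[{"tx": 0, "ty": 0, "tz": 0.002, "rx": 0, "ry": 0, "rz": 0, "fingers": 0.01}, {"tx": 0, "ty": 0, "tz": 0, "rx": 0, "ry": 0, "rz": 0, "fingers": 0.01}]'

```text
t: 6.13
eef_pos: [0.6196, 0.0875, 0.0266]
tool_rot: [0.004, 1.0, 0.0, 0.0]
wrist_force: [0.3, 0.8, 0.4]
gripper_width: 0.251
```

>>> drive_tool --deltas '[{"tx": 0, "ty": 0, "tz": 0.001, "rx": 0, "ry": 0, "rz": 0, "fingers": 0.01}, {"tx": 0, "ty": 0, "tz": 0, "rx": 0, "ry": 0, "rz": 0, "fingers": 0.01}, {"tx": 0, "ty": 0, "tz": 0, "rx": 0, "ry": 0, "rz": 0, "fingers": 0.01}]'

```text
t: 6.38
eef_pos: [0.6197, 0.0875, 0.0265]
tool_rot: [0.004, 1.0, 0.0, 0.0]
wrist_force: [-1.8, -0.6, 5.2]
gripper_width: 0.252
```

Run:
```python
from h import *
s=manip.sense();print(s['t'],s['eef_pos'],s['wrist_force'],s['wrist_torque'])
snap('side','s1');crop('s1',190,140,290,240,6,'s1b')
snap('wrist','w5');crop('w5',100,0,420,384,1.5,'w5b')
```

```text
6.3833 [0.61970429 0.08749558 0.02646629] [-1.84767958 -0.58358371  5.22393556] [-0.10640387  0.42724121  0.02266316]
```

View pics/s1b.png

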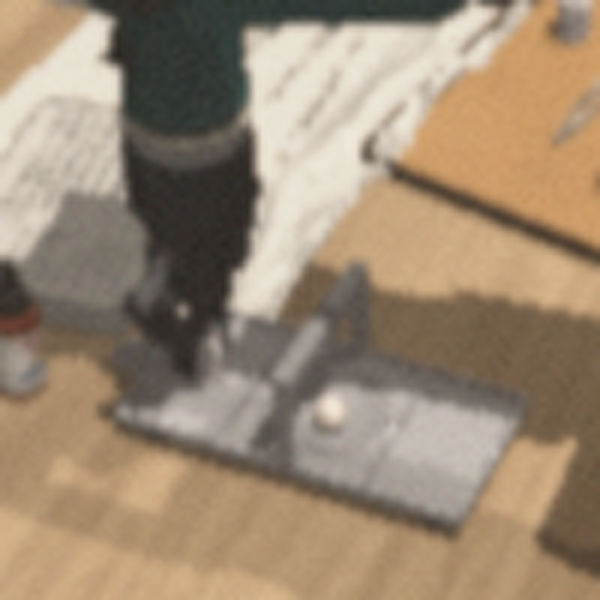

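View pics/w5b.png

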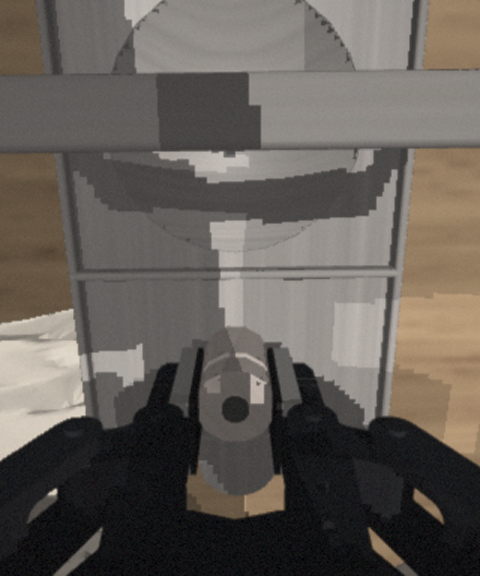

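>>> drive_tool --deltas '[{"tx": 0, "ty": 0, "tz": 0, "rx": 0, "ry": 0, "rz": 0, "fingers": 0.028}, {"tx": 0, "ty": 0, "tz": 0, "rx": 0, "ry": 0, "rz": 0, "fingers": 0.034}, {"tx": 0, "ty": 0, "tz": 0, "rx": 0, "ry": 0, "rz": 0, "fingers": 0.04}, {"tx": 0, "ty": 0, "tz": -0.002, "rx": 0, "ry": 0, "rz": 0, "fingers": 0.044}, {"tx": 0, "ty": 0, "tz": -0.004, "rx": 0, "ry": 0, "rz": 0, "fingers": 0.046}]'

```text
t: 6.9
eef_pos: [0.619, 0.0874, 0.0306]
tool_rot: [0.004, 1.0, -0.0, -0.001]
wrist_force: [0.1, -0.2, -0.1]
gripper_width: 0.537
```

>>> drive_tool --deltas '[{"tx": 0, "ty": 0, "tz": -0.015, "rx": 0, "ry": 0, "rz": 0, "fingers": 0.046}, {"tx": 0, "ty": 0, "tz": -0.025, "rx": 0, "ry": 0, "rz": 0, "fingers": 0.046}, {"tx": 0, "ty": 0, "tz": -0.03, "rx": 0, "ry": 0, "rz": 0, "fingers": 0.05}, {"tx": 0, "ty": 0, "tz": -0.03, "rx": 0, "ry": 0, "rz": 0, "fingers": 0.06}, {"tx": 0.01, "ty": -0.015, "tz": -0.01, "rx": 0, "ry": 0, "rz": 0, "fingers": 0.06}]'

```text
t: 7.32
eef_pos: [0.613, 0.0745, 0.1477]
tool_rot: [0.002, 1.0, 0.001, 0.005]
wrist_force: [1.3, 0.1, -0.0]
gripper_width: 0.698
```

Run:
```python
from h import *
s=manip.sense();print(s['t'],s['eef_pos'],s['wrist_force'])
snap('wrist','w6');crop('w6',0,0,512,384,1.5,'w6b')
```

```text
7.3167 [0.612968   0.07451606 0.14774807] [ 1.32866239e+00  9.29908631e-02 -1.21956233e-03]
```

View pics/w6b.png

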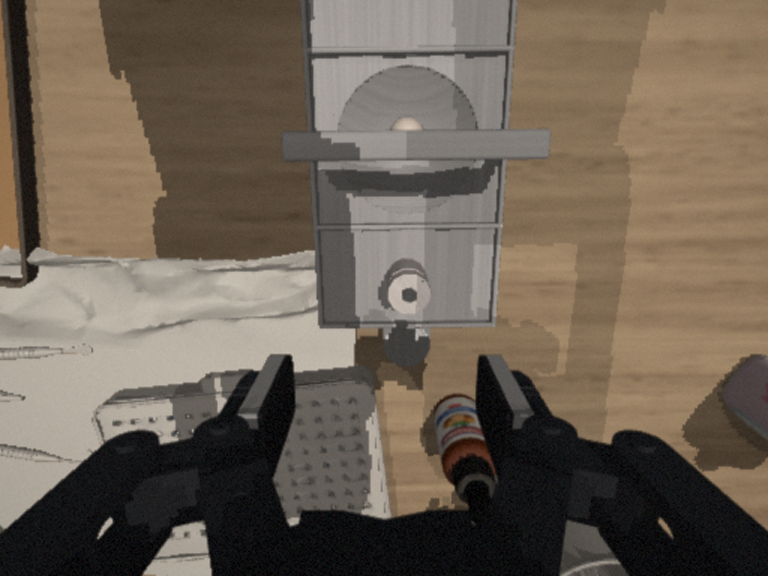

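>>> drive_tool --deltas '[{"tx": 0.015, "ty": -0.033, "tz": 0, "rx": 0, "ry": 0, "rz": 0, "fingers": 0.06}, {"tx": 0.018, "ty": -0.033, "tz": 0, "rx": 0, "ry": 0, "rz": 0, "fingers": 0.06}, {"tx": 0.02, "ty": -0.033, "tz": 0, "rx": 0, "ry": 0, "rz": 0, "fingers": 0.06}, {"tx": 0.02, "ty": -0.033, "tz": 0, "rx": 0, "ry": 0, "rz": 0, "fingers": 0.06}, {"tx": 0.02, "ty": -0.033, "tz": 0, "rx": 0, "ry": 0, "rz": 0, "fingers": 0.06}]'

```text
t: 7.78
eef_pos: [0.514, -0.0929, 0.1411]
tool_rot: [0.003, 1.0, 0.0, -0.0]
wrist_force: [0.0, -1.1, 0.6]
gripper_width: 0.701
```

>>> drive_tool --deltas '[{"tx": 0.02, "ty": -0.033, "tz": 0.01, "rx": 0, "ry": 0, "rz": 0, "fingers": 0.06}, {"tx": 0.02, "ty": -0.033, "tz": 0.015, "rx": 0, "ry": 0, "rz": 0, "fingers": 0.06}, {"tx": 0.02, "ty": -0.025, "tz": 0.015, "rx": 0, "ry": 0, "rz": 0, "fingers": 0.06}, {"tx": 0.005, "ty": -0.008, "tz": 0.01, "rx": 0, "ry": 0, "rz": 0, "fingers": 0.06}, {"tx": 0, "ty": 0, "tz": 0, "rx": 0, "ry": 0, "rz": 0, "fingers": 0.06}]'

```text
t: 8.2
eef_pos: [0.4466, -0.191, 0.0886]
tool_rot: [0.006, 1.0, 0.001, -0.002]
wrist_force: [0.1, 0.0, 0.8]
gripper_width: 0.702
```

>>> drive_tool --deltas '[{"tx": 0, "ty": 0, "tz": 0, "rx": 0, "ry": 0, "rz": 0, "fingers": 0.06}, {"tx": 0, "ty": 0, "tz": 0, "rx": 0, "ry": 0, "rz": 0, "fingers": 0.06}]'

```text
t: 8.37
eef_pos: [0.4508, -0.1896, 0.0922]
tool_rot: [0.003, 1.0, 0.0, 0.001]
wrist_force: [-0.4, 1.1, -0.2]
gripper_width: 0.704
```

Run:
```python
from h import *
s=manip.sense();print(s['t'],s['eef_pos'],s['wrist_force'])
snap('wrist','w7');crop('w7',0,0,512,384,1.5,'w7b')
```

```text
8.3667 [ 0.45076717 -0.18961829  0.09220931] [-0.37086545  1.12647624 -0.18241367]
```

View pics/w7b.png

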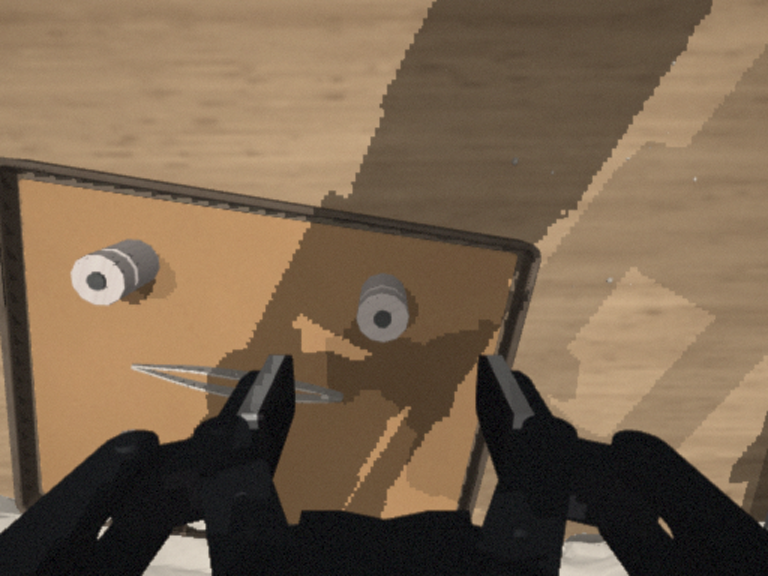

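Run:
```python
from h import *
print(w('w7',382/1.5,320/1.5,.038))
```

```text
[ 0.45284213 -0.19132908  0.038     ]
```

>>> drive_tool --deltas '[{"tx": -0.002, "ty": -0.0015, "tz": 0.025, "rx": 0, "ry": 0, "rz": 0, "fingers": 0.06}, {"tx": 0, "ty": 0, "tz": 0.03, "rx": 0, "ry": 0, "rz": 0, "fingers": 0.06}, {"tx": 0, "ty": 0, "tz": 0.022, "rx": 0, "ry": 0, "rz": 0, "fingers": 0.06}, {"tx": 0, "ty": 0, "tz": 0, "rx": 0, "ry": 0, "rz": 0, "fingers": 0.06}, {"tx": 0, "ty": 0, "tz": 0, "rx": 0, "ry": 0, "rz": 0, "fingers": 0.055}]'

```text
t: 8.83
eef_pos: [0.4518, -0.1906, 0.0142]
tool_rot: [0.003, 1.0, 0.001, -0.001]
wrist_force: [-0.4, -0.1, 0.9]
gripper_width: 0.647
```

Run:
```python
from h import *
s=manip.sense();print(s['t'],s['eef_pos'],s['wrist_force'])
```

```text
8.8333 [ 0.45177926 -0.19055357  0.01417197] [-0.35852362 -0.11621986  0.89512232]
```

>>> drive_tool --deltas '[{"tx": -0.001, "ty": -0.001, "tz": 0, "rx": 0, "ry": 0, "rz": 0, "fingers": 0.04}, {"tx": 0, "ty": 0, "tz": 0, "rx": 0, "ry": 0, "rz": 0, "fingers": 0.02}, {"tx": 0, "ty": 0, "tz": 0, "rx": 0, "ry": 0, "rz": 0, "fingers": 0.01}, {"tx": 0, "ty": 0, "tz": 0, "rx": 0, "ry": 0, "rz": 0, "fingers": 0.01}, {"tx": 0, "ty": 0, "tz": 0, "rx": 0, "ry": 0, "rz": 0, "fingers": 0.01}]'

```text
t: 9.25
eef_pos: [0.4545, -0.1937, 0.0171]
tool_rot: [0.004, 1.0, -0.001, 0.002]
wrist_force: [0.1, 0.3, 5.8]
gripper_width: 0.245
```

>>> drive_tool --deltas '[{"tx": 0, "ty": 0, "tz": 0, "rx": 0, "ry": 0, "rz": 0, "fingers": 0.01}, {"tx": 0, "ty": 0, "tz": -0.01, "rx": 0, "ry": 0, "rz": 0, "fingers": 0.01}, {"tx": 0, "ty": 0, "tz": -0.03, "rx": 0, "ry": 0, "rz": 0, "fingers": 0.01}, {"tx": 0, "ty": 0, "tz": -0.035, "rx": 0, "ry": 0, "rz": 0, "fingers": 0.01}, {"tx": 0, "ty": 0, "tz": -0.025, "rx": 0, "ry": 0, "rz": 0, "fingers": 0.01}]'

```text
t: 9.67
eef_pos: [0.4528, -0.1932, 0.1176]
tool_rot: [0.004, 1.0, -0.001, 0.001]
wrist_force: [-0.2, -0.6, 0.2]
gripper_width: 0.243
```

>>> drive_tool --deltas '[{"tx": 0, "ty": 0.02, "tz": 0, "rx": 0, "ry": 0, "rz": 0, "fingers": 0.01}, {"tx": 0, "ty": 0.03, "tz": 0, "rx": 0, "ry": 0, "rz": 0, "fingers": 0.01}, {"tx": 0, "ty": 0.034, "tz": 0, "rx": 0, "ry": 0, "rz": 0, "fingers": 0.01}, {"tx": -0.001, "ty": 0.034, "tz": 0, "rx": 0, "ry": 0, "rz": 0, "fingers": 0.01}, {"tx": -0.001, "ty": 0.034, "tz": 0, "rx": 0, "ry": 0, "rz": 0, "fingers": 0.01}]'

```text
t: 10.08
eef_pos: [0.4553, -0.0397, 0.1153]
tool_rot: [0.004, 1.0, -0.0, 0.0]
wrist_force: [0.6, 0.3, 0.5]
gripper_width: 0.245
```

>>> drive_tool --deltas '[{"tx": -0.001, "ty": 0.034, "tz": 0, "rx": 0, "ry": 0, "rz": 0, "fingers": 0.01}, {"tx": -0.001, "ty": 0.034, "tz": 0, "rx": 0, "ry": 0, "rz": 0, "fingers": 0.01}, {"tx": -0.001, "ty": 0.032, "tz": 0, "rx": 0, "ry": 0, "rz": 0, "fingers": 0.01}, {"tx": 0, "ty": 0.02, "tz": 0, "rx": 0, "ry": 0, "rz": 0, "fingers": 0.01}, {"tx": 0, "ty": 0.01, "tz": 0, "rx": 0, "ry": 0, "rz": 0, "fingers": 0.01}]'

```text
t: 10.5
eef_pos: [0.4592, 0.0915, 0.1152]
tool_rot: [0.002, 1.0, 0.0, 0.0]
wrist_force: [-0.8, 0.0, 0.3]
gripper_width: 0.24
```

>>> drive_tool --deltas '[{"tx": 0, "ty": 0, "tz": 0.015, "rx": 0, "ry": 0, "rz": 0, "fingers": 0.01}, {"tx": 0, "ty": 0, "tz": 0.02, "rx": 0, "ry": 0, "rz": 0, "fingers": 0.01}, {"tx": 0, "ty": 0, "tz": 0.02, "rx": 0, "ry": 0, "rz": 0, "fingers": 0.01}, {"tx": 0, "ty": 0, "tz": 0.01, "rx": 0, "ry": 0, "rz": 0, "fingers": 0.01}, {"tx": 0, "ty": 0, "tz": 0, "rx": 0, "ry": 0, "rz": 0, "fingers": 0.01}]'

```text
t: 10.92
eef_pos: [0.4574, 0.0883, 0.047]
tool_rot: [0.004, 1.0, -0.0, -0.003]
wrist_force: [-0.5, 0.1, -0.3]
gripper_width: 0.248
```

Run:
```python
from h import *
s=manip.sense();print(s['t'],s['eef_pos'],s['wrist_force'])
snap('wrist','w8');crop('w8',0,0,512,384,1.5,'w8b')
```

```text
10.9167 [0.45736881 0.08830281 0.0469876 ] [-0.49606583  0.13114474 -0.25867098]
```

View pics/w8b.png

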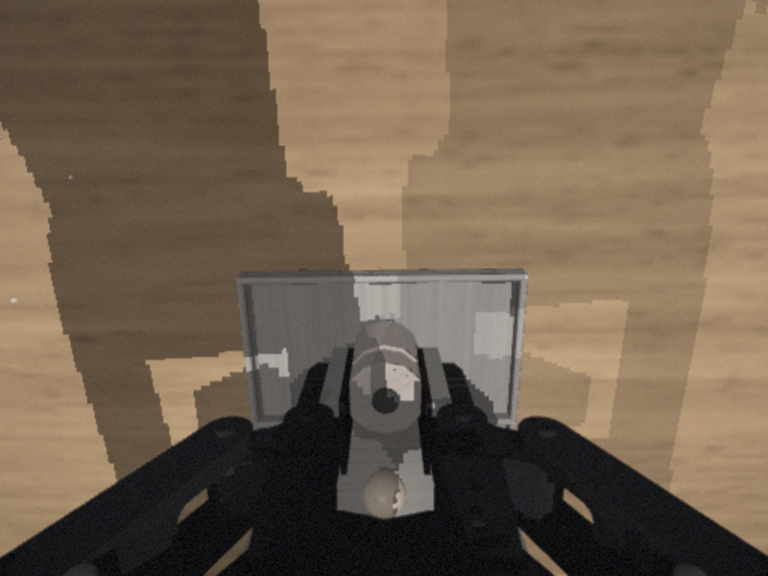

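>>> drive_tool --deltas '[{"tx": 0, "ty": 0, "tz": 0.008, "rx": 0, "ry": 0, "rz": 0, "fingers": 0.01}, {"tx": 0, "ty": 0, "tz": 0.004, "rx": 0, "ry": 0, "rz": 0, "fingers": 0.01}, {"tx": 0, "ty": 0, "tz": 0, "rx": 0, "ry": 0, "rz": 0, "fingers": 0.01}, {"tx": 0, "ty": 0, "tz": 0, "rx": 0, "ry": 0, "rz": 0, "fingers": 0.01}]'

```text
t: 11.3
eef_pos: [0.4598, 0.089, 0.0379]
tool_rot: [0.004, 1.0, 0.0, 0.0]
wrist_force: [-0.1, -0.1, -0.6]
gripper_width: 0.246
```

>>> drive_tool --deltas '[{"tx": 0, "ty": 0, "tz": 0.003, "rx": 0, "ry": 0, "rz": 0, "fingers": 0.01}, {"tx": 0, "ty": 0, "tz": 0, "rx": 0, "ry": 0, "rz": 0, "fingers": 0.01}, {"tx": 0, "ty": 0, "tz": 0, "rx": 0, "ry": 0, "rz": 0, "fingers": 0.01}]'

```text
t: 11.55
eef_pos: [0.4596, 0.0891, 0.0346]
tool_rot: [0.004, 1.0, 0.0, 0.0]
wrist_force: [0.3, 0.9, 0.0]
gripper_width: 0.245
```

>>> drive_tool --deltas '[{"tx": 0, "ty": 0, "tz": 0.003, "rx": 0, "ry": 0, "rz": 0, "fingers": 0.01}, {"tx": 0, "ty": 0, "tz": 0, "rx": 0, "ry": 0, "rz": 0, "fingers": 0.01}, {"tx": 0, "ty": 0, "tz": 0, "rx": 0, "ry": 0, "rz": 0, "fingers": 0.01}]'

```text
t: 11.8
eef_pos: [0.4594, 0.0891, 0.0313]
tool_rot: [0.004, 1.0, 0.0, -0.0]
wrist_force: [0.8, 0.8, 0.5]
gripper_width: 0.248
```

>>> drive_tool --deltas '[{"tx": 0, "ty": 0, "tz": 0.0015, "rx": 0, "ry": 0, "rz": 0, "fingers": 0.01}, {"tx": 0, "ty": 0, "tz": 0, "rx": 0, "ry": 0, "rz": 0, "fingers": 0.01}, {"tx": 0, "ty": 0, "tz": 0, "rx": 0, "ry": 0, "rz": 0, "fingers": 0.01}]'

```text
t: 12.05
eef_pos: [0.4595, 0.0891, 0.0299]
tool_rot: [0.004, 1.0, 0.0, -0.0]
wrist_force: [-0.5, -0.4, 0.2]
gripper_width: 0.245
```

>>> drive_tool --deltas '[{"tx": 0, "ty": 0, "tz": 0.001, "rx": 0, "ry": 0, "rz": 0, "fingers": 0.01}, {"tx": 0, "ty": 0, "tz": 0, "rx": 0, "ry": 0, "rz": 0, "fingers": 0.01}]'

```text
t: 12.22
eef_pos: [0.4598, 0.0891, 0.0296]
tool_rot: [0.004, 1.0, 0.0, 0.0]
wrist_force: [-1.8, -0.2, 2.8]
gripper_width: 0.247
```

Run:
```python
from h import *
s=manip.sense();print(s['t'],s['eef_pos'],s['wrist_force'],s['wrist_torque'])
snap('wrist','w9');crop('w9',100,100,420,384,2,'w9b')
```

```text
12.2167 [0.45975303 0.08912638 0.02959173] [-1.80557442 -0.21249106  2.81909929] [-0.03816793  0.25253195 -0.04079073]
```

View pics/w9b.png

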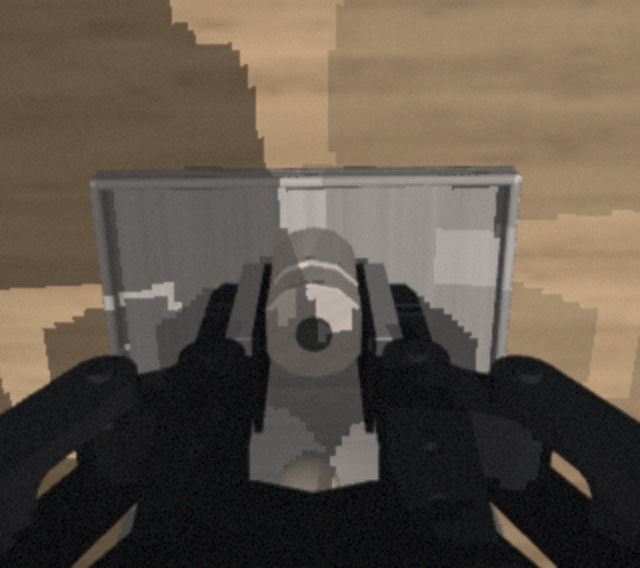

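Contact (2.8 N at the expected height). Release and rise.

>>> drive_tool --deltas '[{"tx": 0, "ty": 0, "tz": 0, "rx": 0, "ry": 0, "rz": 0, "fingers": 0.028}, {"tx": 0, "ty": 0, "tz": 0, "rx": 0, "ry": 0, "rz": 0, "fingers": 0.034}, {"tx": 0, "ty": 0, "tz": 0, "rx": 0, "ry": 0, "rz": 0, "fingers": 0.04}, {"tx": 0, "ty": 0, "tz": -0.002, "rx": 0, "ry": 0, "rz": 0, "fingers": 0.044}, {"tx": 0, "ty": 0, "tz": -0.004, "rx": 0, "ry": 0, "rz": 0, "fingers": 0.046}]'

```text
t: 12.68
eef_pos: [0.459, 0.0891, 0.0345]
tool_rot: [0.004, 1.0, -0.0, -0.001]
wrist_force: [-0.1, -1.0, -0.3]
gripper_width: 0.534
```

>>> drive_tool --deltas '[{"tx": 0, "ty": 0, "tz": -0.015, "rx": 0, "ry": 0, "rz": 0, "fingers": 0.046}, {"tx": 0, "ty": 0, "tz": -0.025, "rx": 0, "ry": 0, "rz": 0, "fingers": 0.046}, {"tx": 0, "ty": 0, "tz": -0.03, "rx": 0, "ry": 0, "rz": 0, "fingers": 0.05}, {"tx": 0, "ty": 0, "tz": -0.035, "rx": 0, "ry": 0, "rz": 0, "fingers": 0.06}, {"tx": 0.0, "ty": 0, "tz": -0.035, "rx": 0, "ry": 0, "rz": 0, "fingers": 0.06}]'

```text
t: 13.1
eef_pos: [0.459, 0.0891, 0.1763]
tool_rot: [0.004, 1.0, 0.0, -0.0]
wrist_force: [0.6, -0.0, 0.6]
gripper_width: 0.704
```

>>> drive_tool --deltas '[{"tx": 0, "ty": 0, "tz": -0.035, "rx": 0, "ry": 0, "rz": 0, "fingers": 0.06}, {"tx": 0, "ty": 0, "tz": -0.025, "rx": 0, "ry": 0, "rz": 0, "fingers": 0.06}, {"tx": 0, "ty": 0, "tz": 0, "rx": 0, "ry": 0, "rz": 0, "fingers": 0.05}, {"tx": 0, "ty": 0, "tz": 0, "rx": 0, "ry": 0, "rz": 0, "fingers": 0.06}]'

```text
t: 13.43
eef_pos: [0.4606, 0.0892, 0.2375]
tool_rot: [0.004, 1.0, 0.0, 0.003]
wrist_force: [-0.3, -1.1, -1.4]
gripper_width: 0.7
```

Run:
```python
from h import *
s=manip.sense();print(s['t'],s['eef_pos'],s['tool_rot'])
snap('wrist','wa');crop('wa',180,100,340,340,2.5,'wab')
```

```text
13.4333 [0.46057056 0.08918414 0.23746437] [3.64711858e-03 9.99990039e-01 2.29628617e-04 2.56258931e-03]
```

View pics/wab.png

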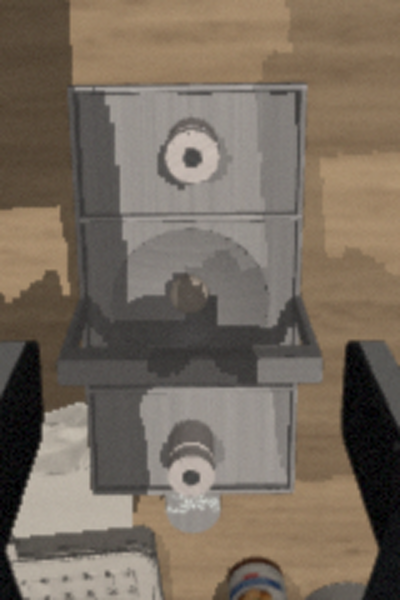

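Run:
```python
from h import *
f=lambda u,v,z:np.round(w('wa',180+u/2.5,100+v/2.5,z),4)
print('bar far edge',f(62,384,.09),f(322,382,.09))
c=[f(68,86,.023),f(307,84,.023),f(295,493,.023),f(92,492,.023)];print(c,np.mean(c,0))
print('caps',f(192,156,.051),f(191,477,.051))
q=np.load('pics/wa.npz')
# depth-based bar: points with z in .08-.095
d=q['d'];v,u=np.nonzero((d>0)); P=np.stack([(u-q['k'][2])/q['k'][0],(v-q['k'][3])/q['k'][1],np.ones(len(u))],1)*d[v,u][:,None]
W=P@q['E'][:3,:3].T+q['E'][:3,3]
m=(abs(W[:,2]-.09)<.006)&(abs(W[:,0]-.54)<.03)&(abs(W[:,1]-.088)<.07)
B=W[m];print(len(B),B.mean(0),B.min(0),B.max(0),np.polyfit(B[:,1],B[:,0],1))
m=(abs(W[:,2]-.051)<.004)&(abs(W[:,1]-.088)<.05)
for lo,hi in[(.42,.5),(.58,.65)]:
  B=W[m&(W[:,0]>lo)&(W[:,0]<hi)];print(len(B),B.mean(0))
```

```text
bar far edge [0.5448 0.0343 0.09  ] [0.5445 0.1425 0.09  ]
[array([0.4303, 0.0328, 0.023 ]), array([0.43  , 0.1414, 0.023 ]), array([0.6485, 0.1433, 0.023 ]), array([0.6472, 0.0341, 0.023 ])] [0.539  0.0879 0.023 ]
caps [0.4569 0.089  0.051 ] [0.6181 0.0876 0.051 ]
1250 [0.53875491 0.08689781 0.08821521] [0.53304584 0.03207568 0.08400321] [0.54645262 0.1419762  0.0906585 ] [-0.00460101  0.53915473]
368 [0.4567971  0.08864823 0.04974365]
258 [0.61695235 0.08709826 0.04977762]
```

>>> drive_tool --deltas '[{"tx": -0.038, "ty": 0, "tz": 0, "rx": 0, "ry": 0, "rz": 0.06, "fingers": 0.06}, {"tx": -0.038, "ty": 0, "tz": 0, "rx": 0, "ry": 0, "rz": 0.12, "fingers": 0.06}, {"tx": 0, "ty": 0, "tz": 0, "rx": 0, "ry": 0, "rz": 0.12, "fingers": 0.06}, {"tx": 0, "ty": 0, "tz": 0, "rx": 0, "ry": 0, "rz": 0.12, "fingers": 0.06}, {"tx": 0, "ty": 0, "tz": 0, "rx": 0, "ry": 0, "rz": 0.12, "fingers": 0.06}]'

```text
t: 13.9
eef_pos: [0.5349, 0.0861, 0.2311]
tool_rot: [0.273, 0.962, -0.001, -0.003]
wrist_force: [-0.4, 0.7, -0.1]
gripper_width: 0.702
```

>>> drive_tool --deltas '[{"tx": 0, "ty": 0, "tz": 0, "rx": 0, "ry": 0, "rz": 0.12, "fingers": 0.06}, {"tx": 0, "ty": 0, "tz": 0, "rx": 0, "ry": 0, "rz": 0.12, "fingers": 0.06}, {"tx": 0, "ty": 0, "tz": 0, "rx": 0, "ry": 0, "rz": 0.12, "fingers": 0.06}, {"tx": 0, "ty": 0, "tz": 0, "rx": 0, "ry": 0, "rz": 0.12, "fingers": 0.06}, {"tx": 0, "ty": 0, "tz": 0, "rx": 0, "ry": 0, "rz": 0.12, "fingers": 0.06}]'

```text
t: 14.32
eef_pos: [0.5344, 0.0862, 0.2322]
tool_rot: [0.545, 0.838, -0.001, -0.002]
wrist_force: [0.0, 0.4, -1.2]
gripper_width: 0.708
```

>>> drive_tool --deltas '[{"tx": 0, "ty": 0, "tz": 0.01, "rx": 0, "ry": 0, "rz": 0.12, "fingers": 0.06}, {"tx": 0, "ty": 0, "tz": 0.02, "rx": 0, "ry": 0, "rz": 0.12, "fingers": 0.06}, {"tx": 0, "ty": 0, "tz": 0.02, "rx": 0, "ry": 0, "rz": 0.12, "fingers": 0.06}, {"tx": 0, "ty": 0, "tz": 0, "rx": 0, "ry": 0, "rz": 0.06, "fingers": 0.06}, {"tx": 0, "ty": 0, "tz": 0, "rx": 0, "ry": 0, "rz": 0, "fingers": 0.06}]'

```text
t: 14.73
eef_pos: [0.5332, 0.0861, 0.1805]
tool_rot: [0.706, 0.708, -0.003, -0.003]
wrist_force: [0.6, 0.1, 0.5]
gripper_width: 0.705
```

>>> drive_tool --deltas '[{"tx": 0, "ty": 0, "tz": 0, "rx": 0, "ry": 0, "rz": 0, "fingers": 0.06}, {"tx": 0, "ty": 0, "tz": 0, "rx": 0, "ry": 0, "rz": 0, "fingers": 0.06}]'

```text
t: 14.9
eef_pos: [0.5354, 0.0863, 0.1846]
tool_rot: [0.705, 0.709, -0.0, -0.0]
wrist_force: [-0.3, -0.4, 0.3]
gripper_width: 0.706
```

Run:
```python
from h import *
from scipy.spatial.transform import Rotation as R
s=manip.sense();M=R.from_quat(s['tool_rot']).as_matrix();print(s['t'],s['eef_pos'],s['tool_rot'],s['joints'],'\n',M.round(4))
snap('wrist','wb');crop('wb',0,0,512,384,1.5,'wbb')
```

```text
14.9 [0.53541512 0.08626709 0.18463517] [ 7.05389105e-01  7.08820228e-01 -1.88703810e-04 -2.43813895e-04] [5.51259119e-02 8.43255425e-02 1.46624145e+00 1.10073174e-04
 1.59163237e+00 5.02758261e-02] 
 [[-4.9e-03  1.0e+00 -6.0e-04]
 [ 1.0e+00  4.9e-03  1.0e-04]
 [ 1.0e-04 -6.0e-04 -1.0e+00]]
```

View pics/wbb.png

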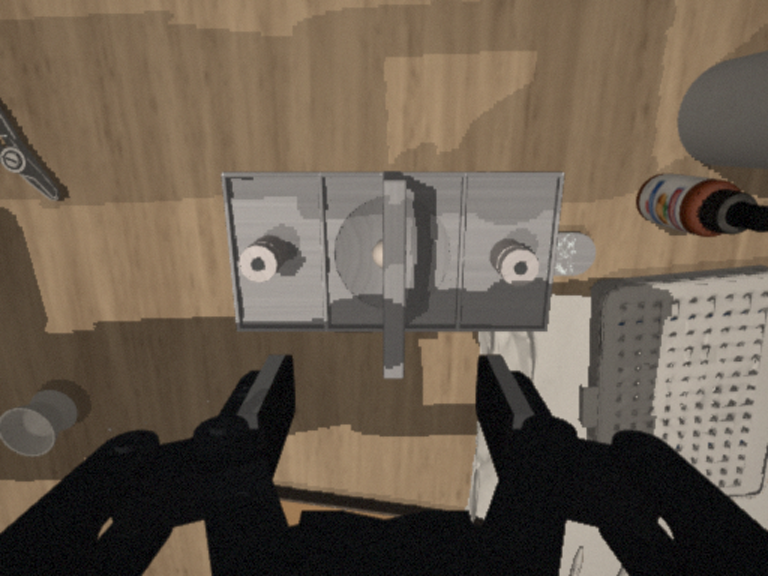

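Run:
```python
from h import *
f=lambda u,v,z:np.round(w('wb',u/1.5,v/1.5,z),4)
c=[f(222,174,.023),f(563,174,.023),f(548,329,.023),f(238,329,.023)];print(c,np.mean(c,0))
print('bar',f(385,177,.09),f(407,177,.09),f(385,377,.09),f(404,377,.09))
print('ball',f(380,250,.015))
```

```text
[array([0.432 , 0.1401, 0.023 ]), array([0.6483, 0.1414, 0.023 ]), array([0.6504, 0.0353, 0.023 ]), array([0.4329, 0.034 , 0.023 ])] [0.5409 0.0877 0.023 ]
bar [0.5354 0.1437 0.09  ] [0.5463 0.1438 0.09  ] [0.5361 0.0333 0.09  ] [0.5468 0.0334 0.09  ]
ball [0.5323 0.0895 0.015 ]
```

>>> drive_tool --deltas '[{"tx": 0.002, "ty": 0.003, "tz": 0.025, "rx": 0, "ry": 0, "rz": 0, "fingers": 0.06}, {"tx": 0, "ty": 0, "tz": 0.03, "rx": 0, "ry": 0, "rz": 0, "fingers": 0.06}, {"tx": 0, "ty": 0, "tz": 0.015, "rx": 0, "ry": 0, "rz": 0, "fingers": 0.06}, {"tx": 0, "ty": 0, "tz": 0, "rx": 0, "ry": 0, "rz": 0, "fingers": 0.05}, {"tx": 0, "ty": 0, "tz": 0, "rx": 0, "ry": 0, "rz": 0, "fingers": 0.05}]'

```text
t: 15.37
eef_pos: [0.5382, 0.0883, 0.1148]
tool_rot: [0.706, 0.708, -0.0, -0.0]
wrist_force: [0.2, 0.2, -0.3]
gripper_width: 0.588
```

>>> drive_tool --deltas '[{"tx": 0, "ty": 0.0015, "tz": 0.02, "rx": 0, "ry": 0, "rz": 0, "fingers": 0.05}, {"tx": 0, "ty": 0, "tz": 0.02, "rx": 0, "ry": 0, "rz": 0, "fingers": 0.04}, {"tx": 0, "ty": 0, "tz": 0.01, "rx": 0, "ry": 0, "rz": 0, "fingers": 0.04}, {"tx": 0, "ty": 0, "tz": 0, "rx": 0, "ry": 0, "rz": 0, "fingers": 0.04}, {"tx": 0, "ty": 0, "tz": 0, "rx": 0, "ry": 0, "rz": 0, "fingers": 0.03}]'

```text
t: 15.78
eef_pos: [0.5406, 0.0883, 0.0661]
tool_rot: [0.706, 0.708, 0.001, 0.0]
wrist_force: [0.3, -1.0, 0.5]
gripper_width: 0.359
```

Run:
```python
from h import *
s=manip.sense();print(s['t'],s['eef_pos'],s['tool_rot'],s['wrist_force'],s['gripper_width'])
snap('wrist','wc');crop('wc',0,0,512,384,1.5,'wcb')
```

```text
15.7833 [0.54057904 0.08832472 0.06608303] [7.05828338e-01 7.08382633e-01 5.02996476e-04 3.86621622e-04] [ 0.31187065 -1.02318799  0.52604587] 0.3591440175861051
```

View pics/wcb.png

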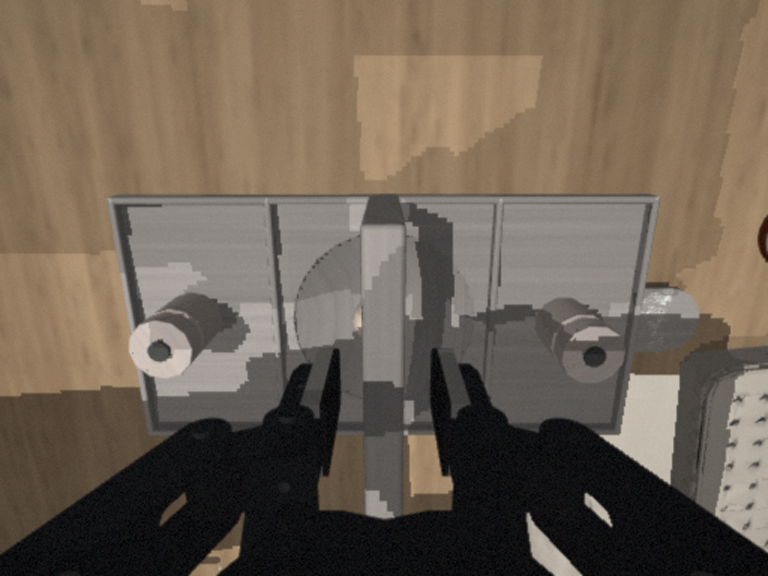

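>>> drive_tool --deltas '[{"tx": 0, "ty": 0, "tz": 0.001, "rx": 0, "ry": 0, "rz": 0, "fingers": 0.024}, {"tx": 0, "ty": 0, "tz": 0, "rx": 0, "ry": 0, "rz": 0, "fingers": 0.02}, {"tx": 0, "ty": 0, "tz": 0, "rx": 0, "ry": 0, "rz": 0, "fingers": 0.017}, {"tx": 0, "ty": 0, "tz": 0, "rx": 0, "ry": 0, "rz": 0, "fingers": 0.014}, {"tx": 0, "ty": 0, "tz": 0, "rx": 0, "ry": 0, "rz": 0, "fingers": 0.012}]'

```text
t: 16.25
eef_pos: [0.54, 0.0883, 0.0644]
tool_rot: [0.706, 0.708, 0.0, 0.0]
wrist_force: [-0.8, -0.7, 1.0]
gripper_width: 0.144
```

>>> drive_tool --deltas '[{"tx": 0, "ty": 0, "tz": 0, "rx": 0, "ry": 0, "rz": 0, "fingers": 0.01}, {"tx": 0, "ty": 0, "tz": 0, "rx": 0, "ry": 0, "rz": 0, "fingers": 0.007}, {"tx": 0, "ty": 0, "tz": 0, "rx": 0, "ry": 0, "rz": 0, "fingers": 0.003}, {"tx": 0, "ty": 0, "tz": 0, "rx": 0, "ry": 0, "rz": 0, "fingers": 0}, {"tx": 0, "ty": 0, "tz": 0, "rx": 0, "ry": 0, "rz": 0, "fingers": 0}]'

```text
t: 16.67
eef_pos: [0.5401, 0.0883, 0.0645]
tool_rot: [0.706, 0.708, 0.0, 0.0]
wrist_force: [-2.1, -0.8, 5.2]
gripper_width: 0.128
```

Run:
```python
from h import *
s=manip.sense();print(s['t'],s['eef_pos'],s['tool_rot'],s['wrist_force'],s['wrist_torque'],s['gripper_width'])
snap('wrist','wd');crop('wd',0,0,512,384,1.5,'wdb')
```

```text
16.6667 [0.54007839 0.08830999 0.06451384] [7.05861114e-01 7.08350235e-01 1.56760616e-04 8.78058905e-05] [-2.05651496 -0.82943677  5.2218419 ] [-0.00490194  0.32838035 -0.01558418] 0.12823893721067656
```

View pics/wdb.png

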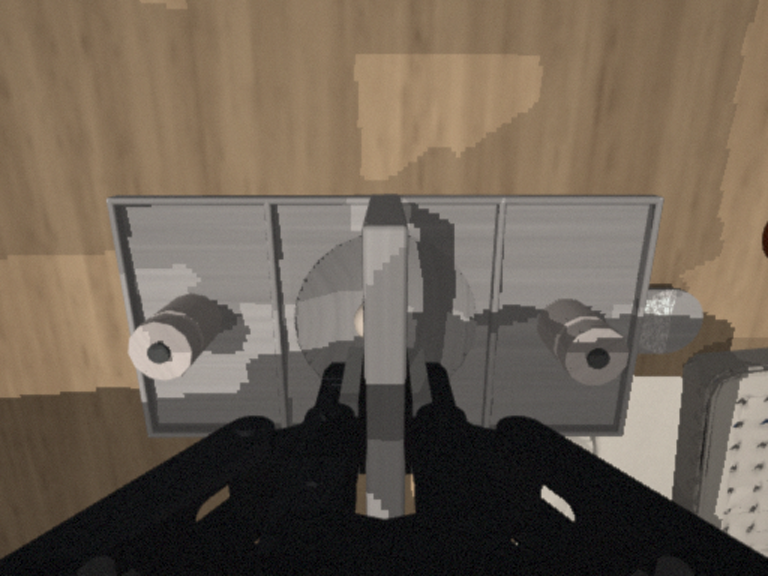

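>>> drive_tool --deltas '[{"tx": 0, "ty": 0, "tz": -0.001, "rx": 0, "ry": 0, "rz": 0, "fingers": 0}, {"tx": 0, "ty": 0, "tz": -0.002, "rx": 0, "ry": 0, "rz": 0, "fingers": 0}, {"tx": 0, "ty": 0, "tz": -0.003, "rx": 0, "ry": 0, "rz": 0, "fingers": 0}, {"tx": 0, "ty": 0, "tz": -0.003, "rx": 0, "ry": 0, "rz": 0, "fingers": 0}, {"tx": 0, "ty": 0, "tz": -0.002, "rx": 0, "ry": 0, "rz": 0, "fingers": 0}]'

```text
t: 17.13
eef_pos: [0.5397, 0.0882, 0.0747]
tool_rot: [0.706, 0.708, -0.0, -0.0]
wrist_force: [0.1, -0.3, -3.6]
gripper_width: 0.124
```

Run:
```python
from h import *
s=manip.sense();print(s['t'],s['eef_pos'],s['tool_rot'],s['wrist_force'],s['wrist_torque'],s['gripper_width'])
snap('wrist','we');crop('we',0,0,512,384,1.5,'web')
snap('side','se');crop('se',180,120,300,240,5,'seb')
```

```text
17.1333 [0.53973815 0.08823365 0.07465173] [ 7.05907139e-01  7.08304255e-01 -3.02498493e-04 -3.18632014e-04] [ 0.0663733  -0.2616811  -3.56363556] [-0.00595702  0.01590161 -0.01742466] 0.1243609012017773
```

View pics/web.png

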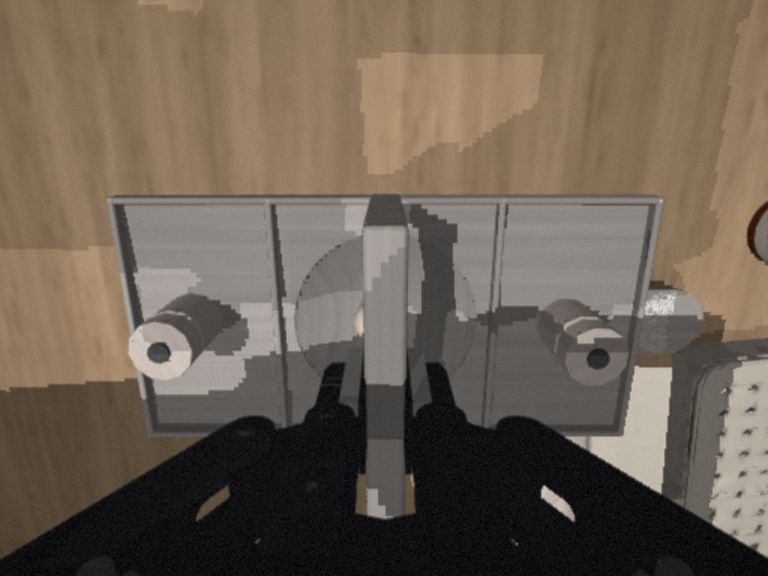

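View pics/seb.png

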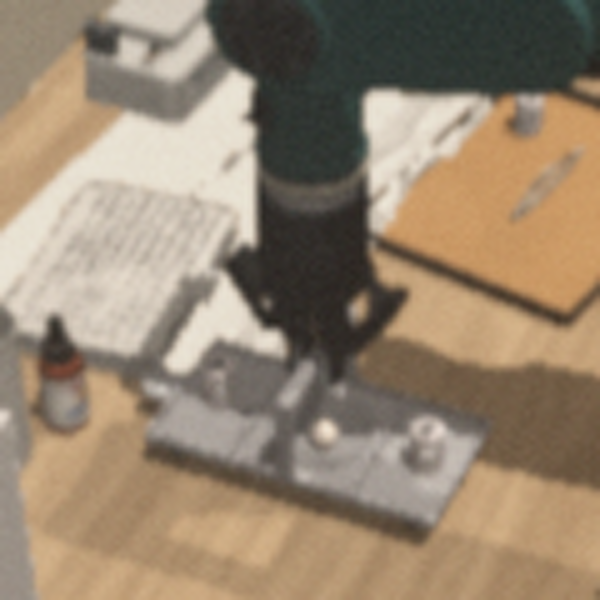

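>>> drive_tool --deltas '[{"tx": 0, "ty": 0, "tz": -0.003, "rx": 0, "ry": 0, "rz": 0, "fingers": 0}, {"tx": 0, "ty": 0, "tz": -0.005, "rx": 0, "ry": 0, "rz": 0, "fingers": 0}, {"tx": 0, "ty": 0, "tz": -0.006, "rx": 0, "ry": 0, "rz": 0, "fingers": 0}, {"tx": 0, "ty": 0, "tz": -0.006, "rx": 0, "ry": 0, "rz": 0, "fingers": 0}, {"tx": 0, "ty": 0, "tz": -0.006, "rx": 0, "ry": 0, "rz": 0, "fingers": 0}]'

```text
t: 17.65
eef_pos: [0.5403, 0.0883, 0.102]
tool_rot: [0.706, 0.708, 0.0, 0.0]
wrist_force: [0.2, -1.3, -4.0]
gripper_width: 0.129
```

>>> drive_tool --deltas '[{"tx": 0, "ty": 0, "tz": -0.006, "rx": 0, "ry": 0, "rz": 0, "fingers": 0}, {"tx": 0, "ty": 0, "tz": -0.006, "rx": 0, "ry": 0, "rz": 0, "fingers": 0}, {"tx": 0, "ty": 0, "tz": -0.006, "rx": 0, "ry": 0, "rz": 0, "fingers": 0}, {"tx": 0, "ty": 0, "tz": -0.006, "rx": 0, "ry": 0, "rz": 0, "fingers": 0}, {"tx": 0, "ty": 0, "tz": -0.006, "rx": 0, "ry": 0, "rz": 0, "fingers": 0}]'

```text
t: 18.07
eef_pos: [0.54, 0.0883, 0.1317]
tool_rot: [0.706, 0.708, 0.0, 0.0]
wrist_force: [1.0, -0.5, -3.7]
gripper_width: 0.132
```

>>> drive_tool --deltas '[{"tx": 0, "ty": 0, "tz": -0.006, "rx": 0, "ry": 0, "rz": 0, "fingers": 0}, {"tx": 0, "ty": 0, "tz": -0.006, "rx": 0, "ry": 0, "rz": 0, "fingers": 0}, {"tx": 0, "ty": 0, "tz": -0.006, "rx": 0, "ry": 0, "rz": 0, "fingers": 0}, {"tx": 0, "ty": 0, "tz": -0.006, "rx": 0, "ry": 0, "rz": 0, "fingers": 0}, {"tx": 0, "ty": 0, "tz": -0.005, "rx": 0, "ry": 0, "rz": 0, "fingers": 0}]'

```text
t: 18.48
eef_pos: [0.5401, 0.0883, 0.1608]
tool_rot: [0.706, 0.708, 0.0, 0.0]
wrist_force: [0.1, 0.2, -3.9]
gripper_width: 0.131
```

>>> drive_tool --deltas '[{"tx": 0, "ty": 0, "tz": -0.003, "rx": 0, "ry": 0, "rz": 0, "fingers": 0}, {"tx": 0, "ty": 0, "tz": -0.001, "rx": 0, "ry": 0, "rz": 0, "fingers": 0}, {"tx": 0, "ty": 0, "tz": 0, "rx": 0, "ry": 0, "rz": 0, "fingers": 0}, {"tx": 0, "ty": 0, "tz": 0, "rx": 0, "ry": 0, "rz": 0, "fingers": 0}, {"tx": 0, "ty": 0, "tz": 0, "rx": 0, "ry": 0, "rz": 0, "fingers": 0}]'

```text
t: 18.9
eef_pos: [0.5397, 0.0883, 0.1635]
tool_rot: [0.706, 0.708, -0.0, -0.0]
wrist_force: [-0.4, 0.2, -3.8]
gripper_width: 0.127
```

Run:
```python
from h import *
s=manip.sense();print(s['t'],s['eef_pos'],s['tool_rot'],s['wrist_force'],s['wrist_torque'],s['gripper_width'])
snap('wrist','wf');crop('wf',0,0,512,384,1.5,'wfb')
snap('side','sf');crop('sf',180,100,300,220,5,'sfb')
```

```text
18.9 [0.53970508 0.08828364 0.16347545] [ 7.05872750e-01  7.08338499e-01 -3.21258550e-04 -3.57752802e-04] [-0.42464639  0.16652844 -3.80082868] [-0.01342837 -0.04084883 -0.02403949] 0.1270118744310465
```

View pics/wfb.png

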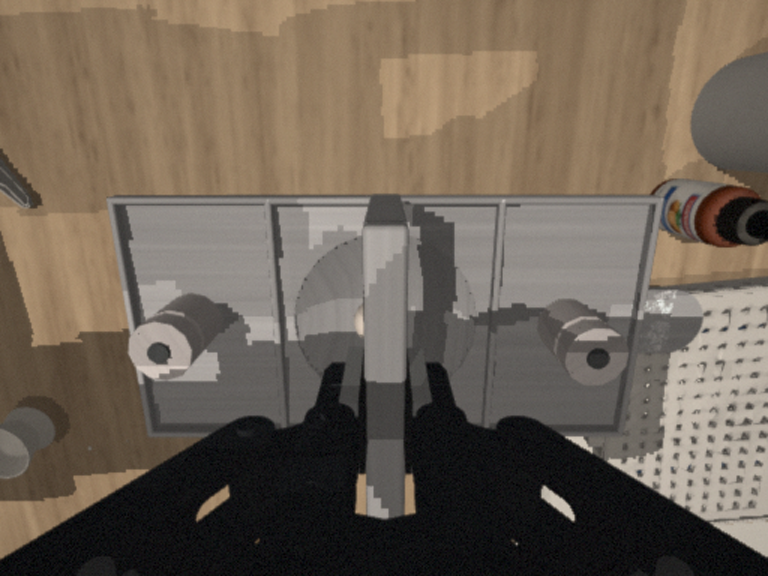

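View pics/sfb.png

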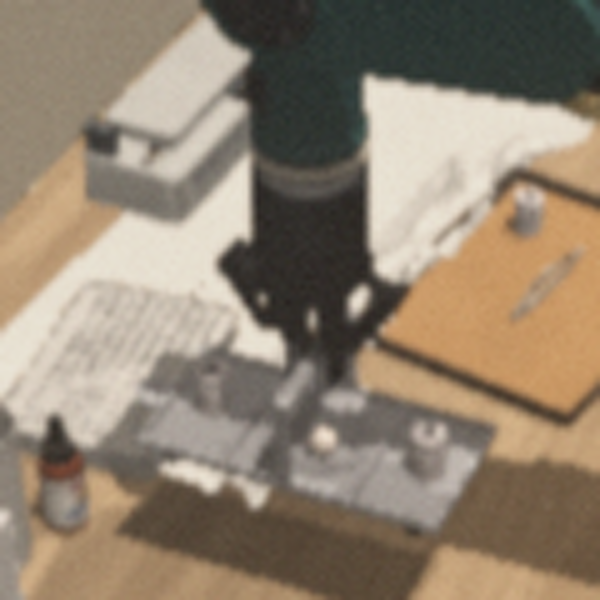

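>>> drive_tool --deltas '[{"tx": 0, "ty": 0, "tz": 0, "rx": 0, "ry": 0, "rz": -0.01, "fingers": 0}, {"tx": 0, "ty": 0, "tz": 0, "rx": 0, "ry": 0, "rz": -0.02, "fingers": 0}, {"tx": 0, "ty": 0, "tz": 0, "rx": 0, "ry": 0, "rz": -0.03, "fingers": 0}, {"tx": 0, "ty": 0, "tz": 0, "rx": 0, "ry": 0, "rz": -0.04, "fingers": 0}, {"tx": 0, "ty": 0, "tz": 0, "rx": 0, "ry": 0, "rz": -0.05, "fingers": 0}]'

```text
t: 19.42
eef_pos: [0.5399, 0.0883, 0.1639]
tool_rot: [0.65, 0.76, -0.0, -0.0]
wrist_force: [-1.0, -0.1, -2.5]
gripper_width: 0.122
```

>>> drive_tool --deltas '[{"tx": 0, "ty": 0, "tz": 0, "rx": 0, "ry": 0, "rz": -0.05, "fingers": 0}, {"tx": 0, "ty": 0, "tz": 0, "rx": 0, "ry": 0, "rz": -0.05, "fingers": 0}, {"tx": 0, "ty": 0, "tz": 0, "rx": 0, "ry": 0, "rz": -0.05, "fingers": 0}, {"tx": 0, "ty": 0, "tz": 0, "rx": 0, "ry": 0, "rz": -0.05, "fingers": 0}, {"tx": 0, "ty": 0, "tz": 0, "rx": 0, "ry": 0, "rz": -0.05, "fingers": 0}]'

```text
t: 19.83
eef_pos: [0.54, 0.0883, 0.164]
tool_rot: [0.55, 0.835, 0.0, -0.0]
wrist_force: [-0.1, 0.4, -2.5]
gripper_width: 0.133
```

Run:
```python
from h import *
s=manip.sense();print(s['t'],s['eef_pos'],s['tool_rot'],s['wrist_force'],s['gripper_width'])
snap('wrist','wg');crop('wg',0,0,512,384,1.5,'wgb')
```

```text
19.8333 [0.53995633 0.08828236 0.1639611 ] [ 5.49638337e-01  8.35402714e-01  2.47811645e-05 -5.16365306e-05] [-0.06372496  0.35620553 -2.4892762 ] 0.13288259295589872
```

View pics/wgb.png

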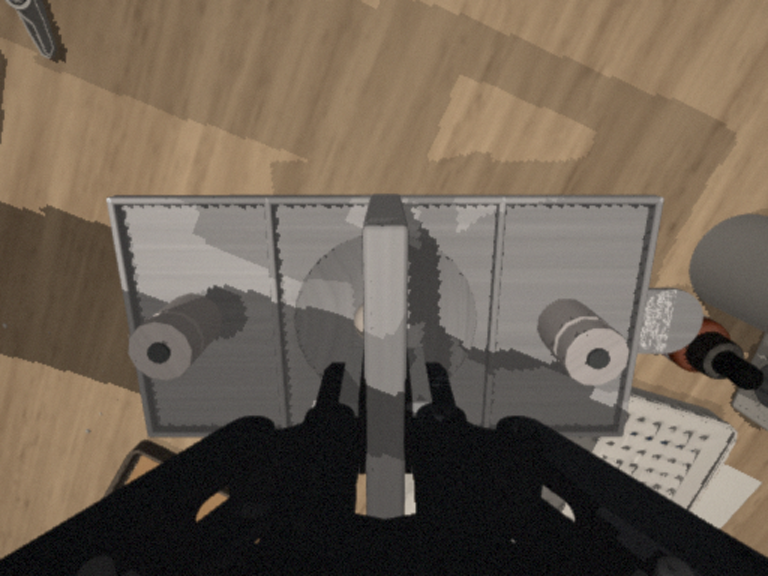

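Stable; the ball and capsules have not shifted in the carrier. Continuing.

>>> drive_tool --deltas '[{"tx": 0, "ty": 0, "tz": 0, "rx": 0, "ry": 0, "rz": -0.05, "fingers": 0}, {"tx": 0, "ty": 0, "tz": 0, "rx": 0, "ry": 0, "rz": -0.05, "fingers": 0}, {"tx": 0, "ty": 0, "tz": 0, "rx": 0, "ry": 0, "rz": -0.05, "fingers": 0}, {"tx": 0, "ty": 0, "tz": 0, "rx": 0, "ry": 0, "rz": -0.05, "fingers": 0}, {"tx": 0, "ty": 0, "tz": 0, "rx": 0, "ry": 0, "rz": -0.05, "fingers": 0}]'

```text
t: 20.3
eef_pos: [0.5399, 0.0883, 0.1639]
tool_rot: [0.442, 0.897, -0.0, -0.0]
wrist_force: [1.1, -0.0, -3.9]
gripper_width: 0.129
```

>>> drive_tool --deltas '[{"tx": 0, "ty": 0, "tz": 0, "rx": 0, "ry": 0, "rz": -0.05, "fingers": 0}, {"tx": 0, "ty": 0, "tz": 0, "rx": 0, "ry": 0, "rz": -0.05, "fingers": 0}, {"tx": 0, "ty": 0, "tz": 0, "rx": 0, "ry": 0, "rz": -0.05, "fingers": 0}, {"tx": 0, "ty": 0, "tz": 0, "rx": 0, "ry": 0, "rz": -0.05, "fingers": 0}, {"tx": 0, "ty": 0, "tz": 0, "rx": 0, "ry": 0, "rz": -0.05, "fingers": 0}]'

```text
t: 20.72
eef_pos: [0.54, 0.0883, 0.164]
tool_rot: [0.327, 0.945, 0.0, -0.0]
wrist_force: [0.5, 0.4, -3.2]
gripper_width: 0.128
```

>>> drive_tool --deltas '[{"tx": 0, "ty": 0, "tz": 0, "rx": 0, "ry": 0, "rz": -0.05, "fingers": 0}, {"tx": 0, "ty": 0, "tz": 0, "rx": 0, "ry": 0, "rz": -0.05, "fingers": 0}, {"tx": 0, "ty": 0, "tz": 0, "rx": 0, "ry": 0, "rz": -0.05, "fingers": 0}, {"tx": 0, "ty": 0, "tz": 0, "rx": 0, "ry": 0, "rz": -0.05, "fingers": 0}, {"tx": 0, "ty": 0, "tz": 0, "rx": 0, "ry": 0, "rz": -0.05, "fingers": 0}]'

```text
t: 21.13
eef_pos: [0.54, 0.0883, 0.1639]
tool_rot: [0.206, 0.979, 0.0, -0.0]
wrist_force: [-0.6, 0.6, -3.5]
gripper_width: 0.133
```

>>> drive_tool --deltas '[{"tx": 0, "ty": 0, "tz": 0, "rx": 0, "ry": 0, "rz": -0.05, "fingers": 0}, {"tx": 0, "ty": 0, "tz": 0, "rx": 0, "ry": 0, "rz": -0.05, "fingers": 0}, {"tx": 0, "ty": 0, "tz": 0, "rx": 0, "ry": 0, "rz": -0.05, "fingers": 0}, {"tx": 0, "ty": 0, "tz": 0, "rx": 0, "ry": 0, "rz": -0.05, "fingers": 0}, {"tx": 0, "ty": 0, "tz": 0, "rx": 0, "ry": 0, "rz": -0.05, "fingers": 0}]'

```text
t: 21.55
eef_pos: [0.54, 0.0883, 0.1639]
tool_rot: [0.082, 0.997, 0.0, -0.0]
wrist_force: [0.3, -0.8, -3.7]
gripper_width: 0.129
```

>>> drive_tool --deltas '[{"tx": 0, "ty": 0, "tz": 0, "rx": 0, "ry": 0, "rz": -0.05, "fingers": 0}, {"tx": 0, "ty": 0, "tz": 0, "rx": 0, "ry": 0, "rz": -0.045, "fingers": 0}, {"tx": 0, "ty": 0, "tz": 0, "rx": 0, "ry": 0, "rz": -0.035, "fingers": 0}, {"tx": 0, "ty": 0, "tz": 0, "rx": 0, "ry": 0, "rz": -0.025, "fingers": 0}, {"tx": 0, "ty": 0, "tz": 0, "rx": 0, "ry": 0, "rz": -0.012, "fingers": 0}]'

```text
t: 21.97
eef_pos: [0.54, 0.0883, 0.164]
tool_rot: [-0.0, 1.0, 0.0, -0.0]
wrist_force: [0.5, -0.9, -4.6]
gripper_width: 0.126
```

>>> drive_tool --deltas '[{"tx": 0, "ty": 0, "tz": 0, "rx": 0, "ry": 0, "rz": 0, "fingers": 0}, {"tx": 0, "ty": 0, "tz": 0, "rx": 0, "ry": 0, "rz": 0, "fingers": 0}, {"tx": 0, "ty": 0, "tz": 0, "rx": 0, "ry": 0, "rz": 0, "fingers": 0}, {"tx": 0, "ty": 0, "tz": 0, "rx": 0, "ry": 0, "rz": 0, "fingers": 0}, {"tx": 0, "ty": 0, "tz": 0, "rx": 0, "ry": 0, "rz": 0, "fingers": 0}]'

```text
t: 22.38
eef_pos: [0.54, 0.0883, 0.164]
tool_rot: [0.0, 1.0, 0.0, 0.0]
wrist_force: [1.3, -0.4, -3.7]
gripper_width: 0.125
```

Run:
```python
from h import *
s=manip.sense();print(s['t'],s['eef_pos'],s['tool_rot'],s['wrist_force'],s['gripper_width'],s['joint_velocities'])
snap('wrist','wh');crop('wh',0,0,512,384,1.5,'whb')
snap('scene','sh');crop('sh',190,120,390,310,4,'shb')
snap('side','sih');crop('sih',180,100,300,220,5,'sihb')
from scipy.spatial.transform import Rotation as R
M=R.from_quat(s['tool_rot']).as_matrix();print(M.round(4))
f=lambda u,v,z:np.round(w('wh',u/1.5,v/1.5,z),4)
z=.023+s['eef_pos'][2]-.0645
c=[f(110,197,z),f(661,197,z)];print(c)
```

```text
22.3833 [0.53999523 0.08827657 0.16403069] [2.47440252e-04 9.99999968e-01 2.39023028e-05 3.74144323e-05] [ 1.33072486 -0.37069634 -3.72287022] 0.12544649623244847 [-0.00058993 -0.00026392  0.00102569 -0.00101485 -0.00014768  0.00376301]
[[-1.e+00  5.e-04  1.e-04]
 [ 5.e-04  1.e+00  0.e+00]
 [-1.e-04  0.e+00 -1.e+00]]
[array([ 0.4859, -0.0189,  0.1225]), array([0.4857, 0.195 , 0.1225])]
```

View pics/whb.png

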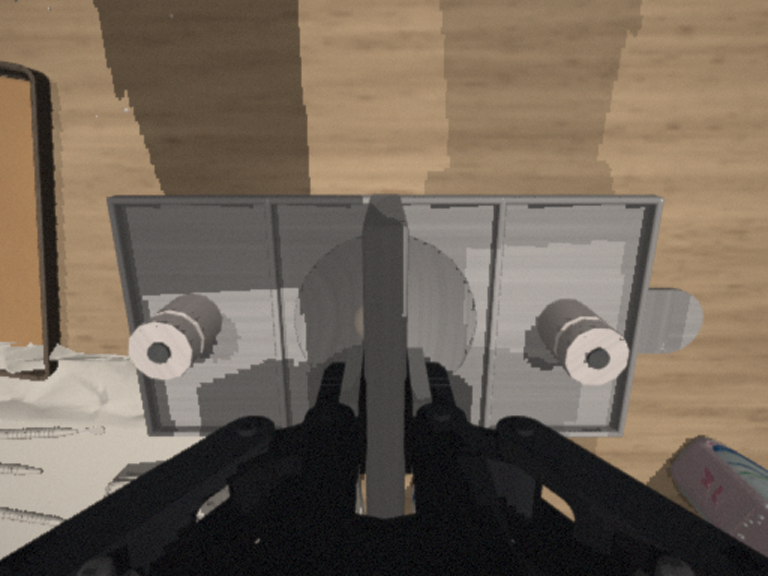

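View pics/shb.png

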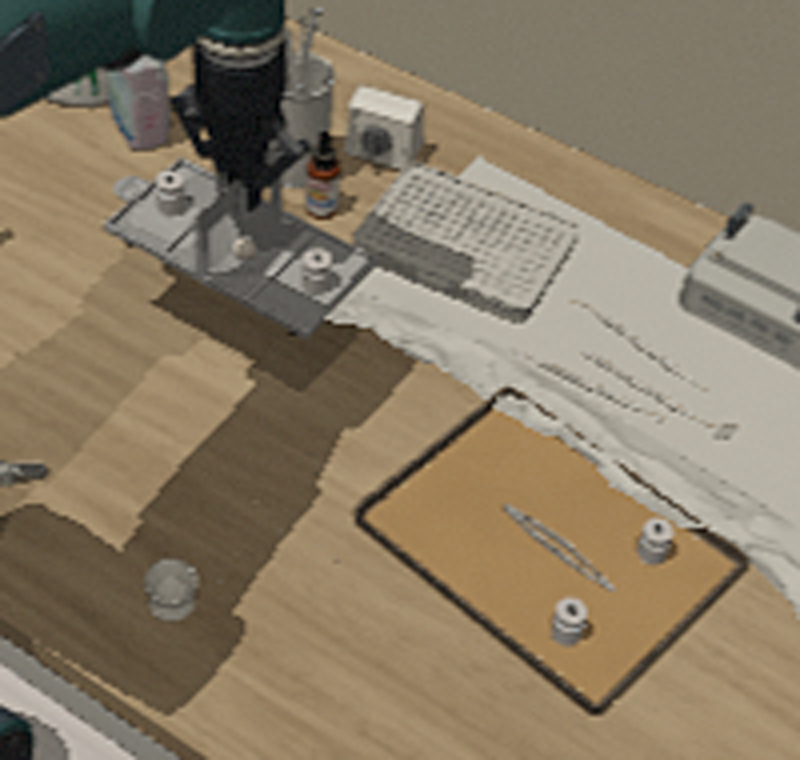

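View pics/sihb.png

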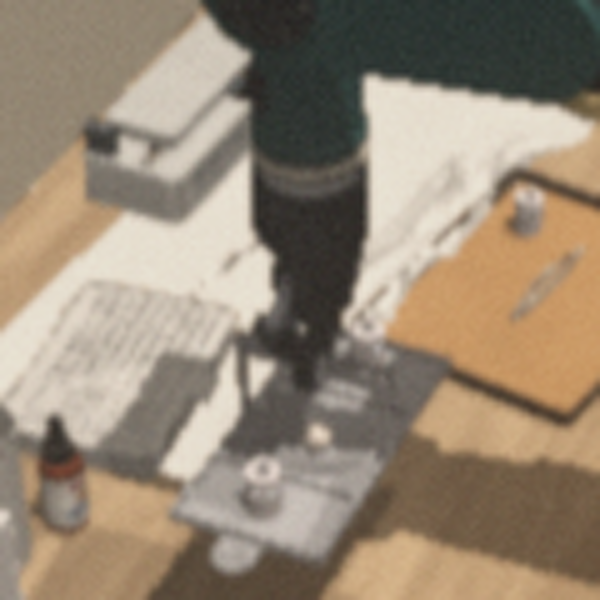

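Run:
```python
from h import *
print(manip.hand_in())
```

```text
the job is handed in; nothing more can be done
None
```

The job is handed in with the loaded carrier held in the air, level and at rest, and its tab pointing left. It reported no verdict.

- **Loading:** I moved the two left-hand capsules from the tray to the carrier, one on each railed land. The last pictures show both upright and the other two still standing in the tray.
- **Lift and turn:** I gripped the carrier at the middle of its bar, lifted it straight up 10 cm and turned it a quarter turn anticlockwise.
- **Last checks, at 22.4 s:**
  - **Carrier:** it was about 0.10 m up. Its near long edge was within 1 mrad of parallel with the worktop's front edge.
  - **Tool and load:** the tool was level within 1 mrad. The joints were practically still, and the wrist force was about 3.7 N downward.
  - **Ball:** it lay about 4–5 mm from the hollow's centre. That is an estimate, because the bar hides part of it in the wrist picture.
  - **Other things:** the tweezers look unmoved in the last pictures. The polish bottle was outside my final crops, so I did not check it again, but no move went near it at its height.

No check failed. The only disagreement was about 2 mm between the different camera estimates of the bar's position, which is within the calibration error.

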